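Set the meeples out and start the game timer

ROBOT

A 6-joint arm with a two-finger parallel gripper is mounted at the origin on the work surface. World frame = base frame: x ahead of the robot, y to its left, z up, the work surface at z = 0. Lengths are in mm, angles in rad, forces in N, time in s.
With the tool pointing down it reaches from about 400 to 925 mm from the base axis. Payload 3.4 kg.
Tool frame: the origin (TCP) lies midway between the tips of the shut fingers; the grasp point (between the pads) lies 19 mm behind it; z points along the fingers, y is the line along which they close (so a half turn about z gives the same grasp; the last joint's range is limited). The gripper opens to 85 mm and grips with 20 to 120 N. Pads are 22 mm wide; open, the fingers measure 114 mm over their backs; the gripper's body (76 mm by 85 mm) begins 54 mm behind the grasp point. The pads swing forward as they close: fully open they stand 13 mm farther back than shut.
Start: joints at [1.236, 0.307, 1.506, -0, 1.328, -0.073], TCP at [148.845, 555.406, 231.305] pointing down, gripper open.
Joint ranges: [-3.12, 3.12], [-1.05, 2.28], [0.14, 2.33], [-1.42, 4.57], [0.1, 2.73], [-2.68, 2.68]. Speed limits (rad/s): [2.57, 2.57, 3.14, 3.14, 3.14, 3.14].

INTERFACE

Orientations are given as a unit quaternion [w, x, y, z].
In Python, from plant import get_obs, snapshot, camera_info, sign_off gives the robot as it stands. The module is installed in compiled form; this text tells all that it offers.
- The arm moves only by the tool move_arm, never from a script. Its argument "motion" is one flat list of numbers, 7 for each row, row after row: the shift along the world's x, y, z in m, then the turn, a rotation vector about the world's x, y, z in rad, then the opening, from 0 (shut) to 1 (fully open). In form: [dx, dy, dz, rx, ry, rz, grip, dx, dy, dz, rx, ry, rz, grip, ...]. A call has 1 to 20 rows; each row shifts and turns the commanded pose from where the row before left it; what a row does not reach is not made up. A row lasts 1/12 s, in which the tool goes at most 41.7 mm and 7.16 degrees, less where a joint would pass 70% of its speed; a pose out of reach is approached as far as the arm can. A call with a gripper value outside its range is refused whole. The fingers move at their own pace and stop on an object; "squeeze" is the grip in N (left out, the last holds). Time passes only in rows, so rows that do not move let the fingers close. It gives the time, the measured TCP pose, the force, the opening and the grip force at its end, in the units of the state.
- get_obs(): the state, without advancing time (a new reading comes with each control period).
- snapshot(name): name is "side" or "top"; returns the picture (384x512x3 uint8, red, green, blue); there is no depth.
- camera_info(name): a dict with "fx", "fy", "cx", "cy" (pixels), "R" (3x3) and "t" (3): a world point X has camera coordinates R X + t. Camera axes: x right, y down, z forward; pixel columns grow to the right and rows downward; lengths in mm; the calibration is good to about 2 mm. A picture is of the moment at which its call begins. camera_info takes no time and is no camera call.
- sign_off(): hands the job in; it is judged then, once.
The state is a dict: "time_s": time; "qpos": joint angles; "joint_vel": joint speeds; "joint_torque": joint torques, N m; "position": TCP position; "orientation": TCP orientation; "force": force on the tool from outside, world axes, zero at the start; "torque": the same for the moment, N m; "gripper_width": finger opening in mm; "grip_force": force on a finger pad.
Only numpy, scipy, OpenCV 4.12 (cv2) and the standard library are available. Lean on these libraries where they do the work, as an engineer would, in place of code of your own. Each camera call takes 0.05 s, during which the arm holds its last target. There are 200 camera calls.

TASK

Stand every meeple on the cabinet upright in the organiser's divided tray, one to a cell and down on the cell's floor; push the key from its wooden rest fully home into the timer's slot, and turn the timer's dial to click in at the stop marked with the brass stud. Only when all that is done, start the timer by flicking its toggle switch fully over to the other side; leave the jar, the tin and the other things on the cabinet where they are.

Things in the scene. Friction and masses are not known exactly. Their poses are not given: they have to be found in the camera images.
- organiser: light bamboo organiser, fixed, 159 (x) by 248 (y): closed drawer base (not used) under an open divided tray. Origin: centre of underside, z up. 2 (along x) by 3 (along y) cells, 72 by 76 inside, walls 5; cell centres at x -38.5 or +38.5, y -81, 0 or +81; cell floor 50 above the origin, wall tops 86 above it
- cell0 (a point): centre of the floor of a cell of the organiser's tray (50 above the organiser's underside), x and y along the organiser's
- cell1 (a point): centre of the floor of a cell of the organiser's tray (50 above the organiser's underside), x and y along the organiser's
- cell2 (a point): centre of the floor of a cell of the organiser's tray (50 above the organiser's underside), x and y along the organiser's
- cell3 (a point): centre of the floor of a cell of the organiser's tray (50 above the organiser's underside), x and y along the organiser's
- cell4 (a point): centre of the floor of a cell of the organiser's tray (50 above the organiser's underside), x and y along the organiser's
- cell5 (a point): centre of the floor of a cell of the organiser's tray (50 above the organiser's underside), x and y along the organiser's
- meeple0: big frosted acrylic meeple (game figure) on a weighted round base, standing, 80 tall; all alike. Origin: centre of underside, z up. Base 60 across, 12 high; the figure is 32 thick along its own x (flat faces); along y: legs 50 wide (12 to 26 high), waist 34, arms 62 (39 to 52 high), head a disc 30 across centred 65 up. 0.11 to 0.22 kg. One fits in a cell. 4 to 6 of the six are present
- meeple1: big frosted acrylic meeple (game figure) on a weighted round base, standing, 80 tall; all alike. Origin: centre of underside, z up. Base 60 across, 12 high; the figure is 32 thick along its own x (flat faces); along y: legs 50 wide (12 to 26 high), waist 34, arms 62 (39 to 52 high), head a disc 30 across centred 65 up. 0.11 to 0.22 kg. One fits in a cell. 4 to 6 of the six are present
- meeple2: big frosted acrylic meeple (game figure) on a weighted round base, standing, 80 tall; all alike. Origin: centre of underside, z up. Base 60 across, 12 high; the figure is 32 thick along its own x (flat faces); along y: legs 50 wide (12 to 26 high), waist 34, arms 62 (39 to 52 high), head a disc 30 across centred 65 up. 0.11 to 0.22 kg. One fits in a cell. 4 to 6 of the six are present
- meeple3: big frosted acrylic meeple (game figure) on a weighted round base, standing, 80 tall; all alike. Origin: centre of underside, z up. Base 60 across, 12 high; the figure is 32 thick along its own x (flat faces); along y: legs 50 wide (12 to 26 high), waist 34, arms 62 (39 to 52 high), head a disc 30 across centred 65 up. 0.11 to 0.22 kg. One fits in a cell. 4 to 6 of the six are present
- meeple4: big frosted acrylic meeple (game figure) on a weighted round base, standing, 80 tall; all alike. Origin: centre of underside, z up. Base 60 across, 12 high; the figure is 32 thick along its own x (flat faces); along y: legs 50 wide (12 to 26 high), waist 34, arms 62 (39 to 52 high), head a disc 30 across centred 65 up. 0.11 to 0.22 kg. One fits in a cell. 4 to 6 of the six are present
- meeple5: big frosted acrylic meeple (game figure) on a weighted round base, standing, 80 tall; all alike. Origin: centre of underside, z up. Base 60 across, 12 high; the figure is 32 thick along its own x (flat faces); along y: legs 50 wide (12 to 26 high), waist 34, arms 62 (39 to 52 high), head a disc 30 across centred 65 up. 0.11 to 0.22 kg. One fits in a cell. 4 to 6 of the six are present
- timer: grey plastic game timer, fixed, a box 55 high, 200 wide (y), from x -85 to +150. Origin on its underside; its -x side faces the robot at yaw 0. On its top a black dial (axis at x 0, y +35) a toggle switch (at x +20, y -70) and behind the dial a slot for the key
- dial (a joint): dial angle, rad: 0 at the line mark (off, the start), growing clockwise seen from above; clicks into stops at 0, 0.6, 1.2 and 1.8: let go near one, it springs into it (resists with up to about 0.05 N m; friction 0.004 N m; ends at -0.12 and 1.92). The stops after 0 have a mark each: one the brass stud, two flat black dots
- dial_grip (a point): point on the dial's axis 90 above the table: the height to grip. The dial: a disc 68 across (top 67 above the table) with an upright bar grip 62 long, 16 thick, top 99 above the table; point x axis along the bar to its pointer end (white line on the bar, white nose), z up
- dial_aim (a point): point that the pointer aims at: 60 from the dial's axis on the ring of marks, at the height of the timer's top; turns with the dial; x axis outwards
- stud: brass stud 11 across and 10 high, standing on the timer's top at one of the dial's stops, 60 from the dial's axis: tonight's setting. Origin: centre of its underside
- switch (a joint): angle in rad of the toggle lever: 0 (leaning to the timer's -x side, about 0.5 rad from upright) is off, 1.0 (leaning to its +x side) is on; stays where it is left, moves with about 1.5 N at the tip; starts at 0 to 0.2
- switch_tip (a point): centre of the steel ball (26 across) at the tip of the toggle lever, 50 from its pivot; the lever swings about an axis along the timer's y, 77 above the table, on a black block 70 (x) by 50 (y) whose top is 80 above the table
- jar: bystander: frosted glass jar, 72 across, 100 high, origin under its centre
- token_tin: bystander: round aluminium tin, 80 across, 50 high, origin under its centre
- key: game key: a flat steel blade 60 wide (its y), 5 thick (its x), 40 long, under a wooden grip 60 wide, 20 thick, 45 tall (the grip's underside is the shoulder); 85 overall, 0.1 kg. Origin: centre of the blade's lower edge, z up. Starts upright in a fixed wooden rest, blade in a loose slot, shoulder on the rest 50 above the table; the rest is 50 by 90
- slot (a point): centre of the mouth of the timer's slot, on the timer's top (55 above the table, at x +120, y +20 of the timer), axes as the timer's: 9 wide along x, 66 along y, 48 deep, so the key goes in until its shoulder lies on the top
Mind the look-alikes: they are no part of the job. Leave any orange look-alike of the meeple1 alone. What is shaped like the meeple2 but purple is not meant.

How it is judged (in metres and radians):
On the way, in this order (a step that is already met when the one before it is completed fails the run):
1. every meeple stands in a cell, the key is home and the dial is at the stud, with the switch still off ((horizontal distance between meeple0 and cell0 below 0.015 m or horizontal distance between meeple0 and cell1 below 0.015 m or horizontal distance between meeple0 and cell2 below 0.015 m or horizontal distance between meeple0 and cell3 below 0.015 m or horizontal distance between meeple0 and cell4 below 0.015 m or horizontal distance between meeple0 and cell5 below 0.015 m) and z of each of meeple0, meeple1, meeple2, meeple3, meeple4, meeple5 in the frame of organiser below 0.056 m and angle between each of meeple0, meeple1, meeple2, meeple3, meeple4, meeple5's own z axis and vertical below 0.15 rad and (horizontal distance between meeple1 and cell0 below 0.015 m or horizontal distance between meeple1 and cell1 below 0.015 m or horizontal distance between meeple1 and cell2 below 0.015 m or horizontal distance between meeple1 and cell3 below 0.015 m or horizontal distance between meeple1 and cell4 below 0.015 m or horizontal distance between meeple1 and cell5 below 0.015 m) and (horizontal distance between meeple2 and cell0 below 0.015 m or horizontal distance between meeple2 and cell1 below 0.015 m or horizontal distance between meeple2 and cell2 below 0.015 m or horizontal distance between meeple2 and cell3 below 0.015 m or horizontal distance between meeple2 and cell4 below 0.015 m or horizontal distance between meeple2 and cell5 below 0.015 m) and (horizontal distance between meeple3 and cell0 below 0.015 m or horizontal distance between meeple3 and cell1 below 0.015 m or horizontal distance between meeple3 and cell2 below 0.015 m or horizontal distance between meeple3 and cell3 below 0.015 m or horizontal distance between meeple3 and cell4 below 0.015 m or horizontal distance between meeple3 and cell5 below 0.015 m) and (horizontal distance between meeple4 and cell0 below 0.015 m or horizontal distance between meeple4 and cell1 below 0.015 m or horizontal distance between meeple4 and cell2 below 0.015 m or horizontal distance between meeple4 and cell3 below 0.015 m or horizontal distance between meeple4 and cell4 below 0.015 m or horizontal distance between meeple4 and cell5 below 0.015 m) and (horizontal distance between meeple5 and cell0 below 0.015 m or horizontal distance between meeple5 and cell1 below 0.015 m or horizontal distance between meeple5 and cell2 below 0.015 m or horizontal distance between meeple5 and cell3 below 0.015 m or horizontal distance between meeple5 and cell4 below 0.015 m or horizontal distance between meeple5 and cell5 below 0.015 m) and horizontal distance between key and slot below 0.006 m and z of key in the frame of slot below -0.037 m and angle between key's own z axis and vertical below 0.1 rad and horizontal distance between dial_aim and stud below 0.01 m and value of joint switch below 0.4 rad), for 0.2 s.
2. the toggle switch is flicked on (value of joint switch above 0.85 rad), for 0.2 s.
At the end, for the whole second after the job is handed in: Every meeple present stands upright (0.15 rad) in a cell of its own, within 15 mm of its centre seen from above, less than 6 mm above its floor; the key is upright within 6 mm of the slot, at least 37 mm in; the dial's aim point is within 10 mm of the stud; the switch is above 0.85 rad ((horizontal distance between meeple0 and cell0 below 0.015 m or horizontal distance between meeple0 and cell1 below 0.015 m or horizontal distance between meeple0 and cell2 below 0.015 m or horizontal distance between meeple0 and cell3 below 0.015 m or horizontal distance between meeple0 and cell4 below 0.015 m or horizontal distance between meeple0 and cell5 below 0.015 m) and z of each of meeple0, meeple1, meeple2, meeple3, meeple4, meeple5 in the frame of organiser below 0.056 m and angle between each of meeple0, meeple1, meeple2, meeple3, meeple4, meeple5's own z axis and vertical below 0.15 rad and (horizontal distance between meeple1 and cell0 below 0.015 m or horizontal distance between meeple1 and cell1 below 0.015 m or horizontal distance between meeple1 and cell2 below 0.015 m or horizontal distance between meeple1 and cell3 below 0.015 m or horizontal distance between meeple1 and cell4 below 0.015 m or horizontal distance between meeple1 and cell5 below 0.015 m) and (horizontal distance between meeple2 and cell0 below 0.015 m or horizontal distance between meeple2 and cell1 below 0.015 m or horizontal distance between meeple2 and cell2 below 0.015 m or horizontal distance between meeple2 and cell3 below 0.015 m or horizontal distance between meeple2 and cell4 below 0.015 m or horizontal distance between meeple2 and cell5 below 0.015 m) and (horizontal distance between meeple3 and cell0 below 0.015 m or horizontal distance between meeple3 and cell1 below 0.015 m or horizontal distance between meeple3 and cell2 below 0.015 m or horizontal distance between meeple3 and cell3 below 0.015 m or horizontal distance between meeple3 and cell4 below 0.015 m or horizontal distance between meeple3 and cell5 below 0.015 m) and (horizontal distance between meeple4 and cell0 below 0.015 m or horizontal distance between meeple4 and cell1 below 0.015 m or horizontal distance between meeple4 and cell2 below 0.015 m or horizontal distance between meeple4 and cell3 below 0.015 m or horizontal distance between meeple4 and cell4 below 0.015 m or horizontal distance between meeple4 and cell5 below 0.015 m) and (horizontal distance between meeple5 and cell0 below 0.015 m or horizontal distance between meeple5 and cell1 below 0.015 m or horizontal distance between meeple5 and cell2 below 0.015 m or horizontal distance between meeple5 and cell3 below 0.015 m or horizontal distance between meeple5 and cell4 below 0.015 m or horizontal distance between meeple5 and cell5 below 0.015 m) and horizontal distance between key and slot below 0.006 m and z of key in the frame of slot below -0.037 m and angle between key's own z axis and vertical below 0.1 rad and horizontal distance between dial_aim and stud below 0.01 m and value of joint switch above 0.85 rad); the robot touches nothing.
It fails at once if another thing on the cabinet (jar or token tin) is pushed more than 60 mm away (distance of any of jar, token_tin from where it was at the start of the episode above 0.06 m).
Of meeple0, meeple1, meeple2, meeple3, meeple4, meeple5 only 4 to 6 are there at a start; the rules pass over those that are not, and their reading is None.
At some moment in a run one of meeple0, meeple1, meeple2, meeple3, meeple4, meeple5 may be knocked a few centimetres aside while the robot is not near it.
It also fails if it takes over 210 s, if anything falls off the work surface, if the arm or the gripper's body presses on something with over 40 N, if the wrist force passes 120 N, or if a joint passes its speed limit or range.

## Working session

There is one attempt and no reset: what is moved stays moved. The work goes in short steps, Python scripts to look and compute and a tool call to move; the robot and the scene stay as the last step left them, time stands still between calls to the robot, and variables do not carry over. Pictures are saved under pics/ and viewed, at most 14 in all, crops included, and the job is handed in when it is done.

Besides the shell and the picture viewer there is one more tool, called after "Emit:" by a JSON object that holds its "api" and its "payload". move_arm: Moves the arm, as the interface text tells. Its arguments: {"type":"object","properties":{"motion":{"type":"array"},"squeeze":{"type":"number"}},"required":["motion"]}

```bash
mkdir -p pics
python3 - <<'E'
from plant import *
import cv2, numpy as np
for n in ["top","side"]:
    im=snapshot(n); cv2.imwrite(f"pics/{n}0.png",im[:,:,::-1].copy())
    c=camera_info(n); print(n,c)
    big=cv2.resize(im[:,:,::-1],(800,600),interpolation=cv2.INTER_CUBIC); cv2.imwrite(f"pics/{n}0b.png",big)
o=get_obs(); print(o)
E
```

```text
top {'fx': 431.67048837550135, 'fy': 431.67048837550135, 'cx': 251.2450199893085, 'cy': 195.75370768944936, 'R': array([[-0.0086623 , -0.9999539 ,  0.00414213],
       [-0.98663995,  0.0078729 , -0.16272563],
       [ 0.16268552, -0.00549637, -0.98666266]]), 't': array([   6.55247259,  558.83838142, 1257.41552181])}
side {'fx': 447.5371758928282, 'fy': 447.5371758928282, 'cx': 261.424500118231, 'cy': 190.44187665774948, 'R': array([[ 0.98327101, -0.18103558,  0.02010572],
       [-0.08761781, -0.56685822, -0.81914277],
       [ 0.15969108,  0.80367772, -0.57323719]]), 't': array([-538.25376979,  115.64957781, 1329.05706055])}
{'time_s': 0.1, 'qpos': array([ 1.23550369e+00,  3.07498062e-01,  1.50753519e+00, -1.30297978e-05,
        1.32840604e+00, -7.35327823e-02]), 'joint_vel': array([ 0.00039323, -0.00047744, -0.00212732,  0.00337803, -0.00138358,
       -0.00050943]), 'joint_torque': array([-1.68434955e-03, -4.58533216e+01, -2.52606690e+01, -4.12942209e-04,
        5.55722014e-03, -2.62385953e-05]), 'position': array([148.6394951 , 554.80976097, 230.47608393]), 'orientation': array([-1.81234419e-04,  1.30504983e-01,  9.91447223e-01, -9.05375914e-04]), 'force': array([-0.30397218,  0.83167963,  1.10814666]), 'torque': array([-0.03497647, -0.00093868,  0.02083059]), 'grip_force': 0.0, 'gripper_width': 85.29245030590555}
```

View pics/top0b.png

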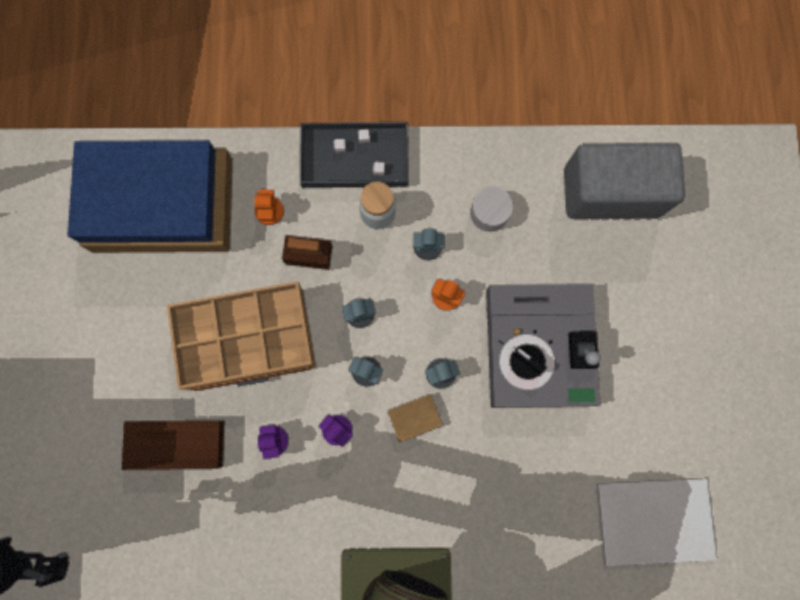

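View pics/side0b.png

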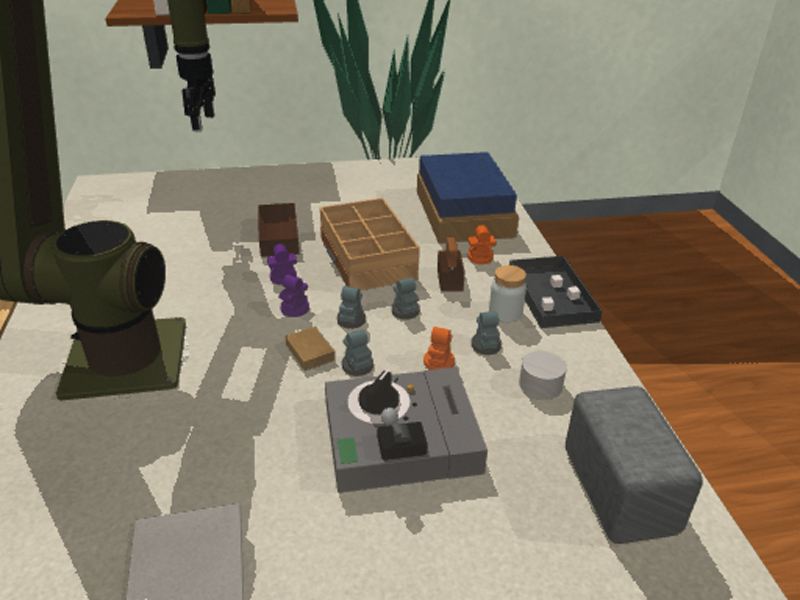

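The four blue-grey meeples stand at about (428,243), (359,312), (365,370) and (441,372) in the enlarged top view. The key rest is at (307,250), the organiser at (240,335), the timer at (545,345) and the stud at (517,330). I'll crop in for precision.

Run:
```python
import cv2
im=cv2.imread("pics/top0.png")
cv2.imwrite("pics/c1.png",cv2.resize(im[130:280,100:300],None,fx=4,fy=4,interpolation=cv2.INTER_CUBIC))
cv2.imwrite("pics/c2.png",cv2.resize(im[170:270,300:400],None,fx=6,fy=6,interpolation=cv2.INTER_CUBIC))
```

```text
(no output)
```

View pics/c1.png

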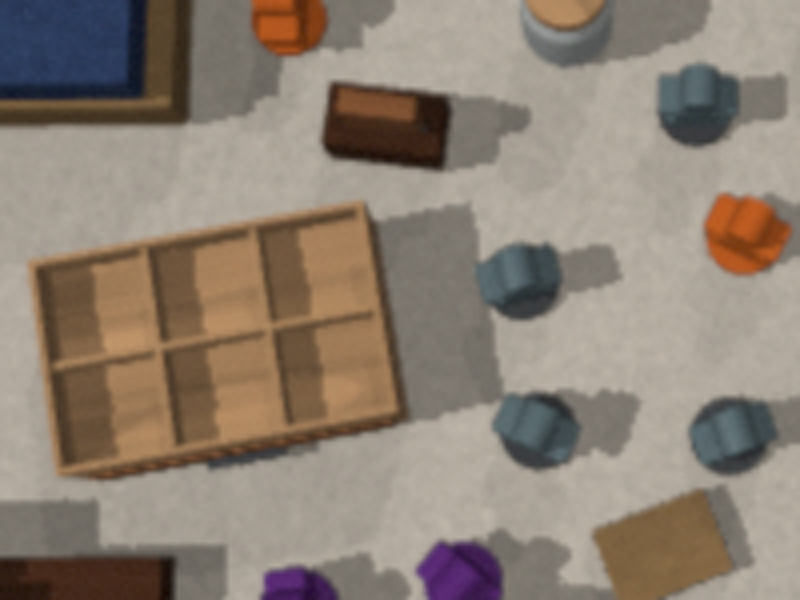

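View pics/c2.png

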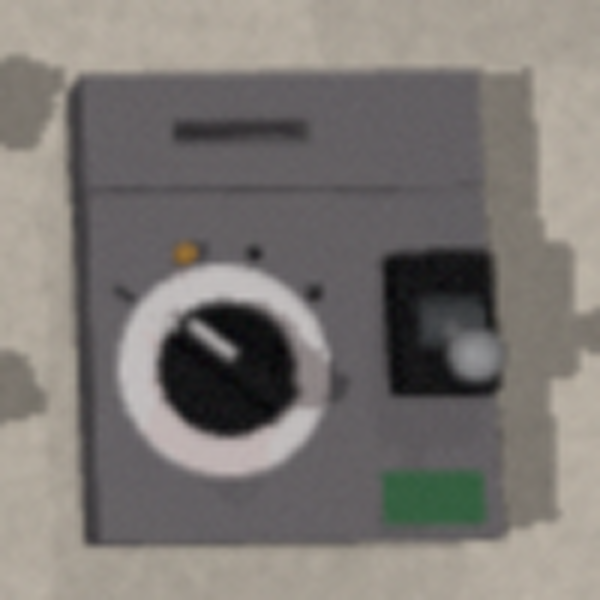

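The crops show four meeples at c1 pixels (697,103), (520,280), (537,430) and (732,433). The organiser rim corners are at (33,262), (365,204), (403,412) and (61,472), and the key grip is at about (376,103). In c2 the stud is at (186,253), the next mark after the line mark (125,294), and the dial centre is at about (228,370).

```bash
cat > h.py <<'E'
import numpy as np, cv2
from scipy.optimize import least_squares, minimize
from plant import *
CI={n:camera_info(n) for n in("top","side")}
def proj(n,P):
    c=CI[n]; q=np.atleast_2d(P)@c["R"].T+c["t"]
    return np.c_[c["fx"]*q[:,0]/q[:,2]+c["cx"],c["fy"]*q[:,1]/q[:,2]+c["cy"]]
def unproj(n,uv,z):
    c=CI[n]; d=c["R"].T@np.array([(uv[0]-c["cx"])/c["fx"],(uv[1]-c["cy"])/c["fy"],1]); o=-c["R"].T@c["t"]
    return o+d*(z-o[2])/d[2]
def T(p,P):
    c,s=np.cos(p[2]),np.sin(p[2]); P=np.atleast_2d(P).astype(float)
    return np.c_[p[0]+c*P[:,0]-s*P[:,1],p[1]+s*P[:,0]+c*P[:,1],P[:,2]]
def fit(n,loc,pix,p0):
    r=least_squares(lambda p:(proj(n,T(np.r_[p[:2]*100,p[2]],loc))-pix).ravel(),np.r_[np.array(p0[:2])/100,p0[2]])
    return np.r_[r.x[:2]*100,r.x[2]],np.abs(r.fun).max()
a=np.linspace(0,2*np.pi,24,endpoint=False)
box=lambda X,y,z0,z1:np.array([[sx*X,sy*y,z] for sx in(-1,1) for sy in(-1,1) for z in(z0,z1)])
PARTS=[np.vstack([np.c_[30*np.cos(a),30*np.sin(a),0*a+z] for z in(0,12)]),box(16,25,12,26),box(16,17,26,39),box(16,31,39,52),
 np.vstack([np.c_[0*a+x,15*np.cos(a),65+15*np.sin(a)] for x in(-16,16)])]
S=4
def sil(n,p,shape,z=0):
    m=np.zeros((shape[0]*S,shape[1]*S),np.uint8)
    for P in PARTS:
        uv=proj(n,T(p,P)+[0,0,z]); cv2.fillConvexPoly(m,cv2.convexHull(np.round((uv+.5)*S).astype(np.int32)),1)
    return cv2.resize(m*1.0,(shape[1],shape[0]),interpolation=cv2.INTER_AREA)
def mask(im):
    f=im.astype(float); r,g,b=f[...,0],f[...,1],f[...,2]
    return ((b-r>.14*b)&(g-r>.08*b)&(b>25)&(b-g<.25*b)).astype(np.uint8)
def blobs(im,amin=80):
    k,l,st,ce=cv2.connectedComponentsWithStats(mask(im)); return l,[(i,st[i],ce[i]) for i in range(1,k) if st[i][4]>amin]
def fitmeeple(im,p0,z=0,n="top"):
    uv=proj(n,[p0[0],p0[1],z+30])[0].astype(int); w=26
    M=mask(im)*1.0; W=np.zeros_like(M); W[max(0,uv[1]-w):uv[1]+w,max(0,uv[0]-w):uv[0]+w]=1
    f=lambda p:(np.abs(sil(n,[p[0],p[1],p[2]],M.shape,z)-M)*W).sum()
    best=None
    for y in np.arange(0,np.pi,np.pi/8):
        s=np.array([[p0[0],p0[1],y],[p0[0]+15,p0[1],y],[p0[0],p0[1]+15,y],[p0[0],p0[1],y+.3]])
        r=minimize(f,s[0],method="Nelder-Mead",options=dict(initial_simplex=s,xatol=.1,fatol=.1,maxiter=120))
        if best is None or r.fun<best.fun: best=r
    return best.x,best.fun,M[W>0].sum()
def tcp():
    o=get_obs(); w,x,y,z=o["orientation"]; from scipy.spatial.transform import Rotation as Ro
    R=Ro.from_quat([x,y,z,w]).as_matrix(); return o["position"],np.arctan2(R[1,1],R[0,1]),R[:,2],o
E
python3 - <<'E'
from h import *
im=cv2.imread("pics/top0.png")[:,:,::-1]
c=lambda pts,s,ox,oy:(np.array(pts)+.5)/s-.5+[ox,oy]
c1=lambda p:c(p,4,100,130); c2=lambda p:c(p,6,300,170)
# organiser corners, +x up,+y left
loc=[[79.5,124,86],[79.5,-124,86],[-79.5,-124,86],[-79.5,124,86]]
p,e=fit("top",loc,c1([[33,262],[365,204],[403,412],[61,472]]),[650,250,0]);print("org",p.round(3),e)
for x in(-38.5,38.5):
  for y in(-81,0,81): print(T(p,[x,y,50]).round(1))
loc=[[150,100,55],[150,-100,55],[-85,-100,55],[-85,100,55],[120,53,55],[120,-13,55]]
q,e=fit("top",loc,c2([[84,75],[478,70],[504,535],[89,542],[173,131],[308,129]]),[600,-170,0]);print("timer",q.round(3),e)
for l in("dial",[0,35,90]),("slot",[120,20,55]),("sw",[20,-70,77]),("mid",[0,35,0]): print(l[0],T(q,l[1]).round(1))
for nm,u,z in("stud",(186,253),65),("line",(125,294),55),("dot",(254,253),55),("dot2",(314,293),55),("ptr0",(190,320),99),("ptr1",(235,358),99):
  P=unproj("top",c2([u])[0],z); d=P-T(q,[0,35,0])[0]; print(nm,P.round(1),np.hypot(d[0],d[1]).round(1),np.arctan2(d[1],d[0]).round(3))
print("ball",unproj("top",c2([(472,355)])[0],77+44).round(1))
loc=[[10,30,95],[10,-30,95],[-10,-30,95],[-10,30,95]]
k,e=fit("top",loc,c1([[336,85],[418,94],[415,123],[333,116]]),[790,150,0]);print("key",k.round(3),e)
l,bl=blobs(im); print([(b[1].tolist(),b[2].round(1)) for b in bl])
for u in [(697,103),(520,280),(537,430),(732,433)]:
  P=unproj("top",c1([u])[0],30); print("meeple",[np.round(v,2) for v in fitmeeple(im,P[:2])])
E
```

```text
org [5.01763e+02 2.85914e+02 1.72000e-01] 0.9108443180498398
[[477.7 199.5  50. ]]
[[463.8 279.3  50. ]]
[[450.  359.1  50. ]]
[[553.6 212.7  50. ]]
[[539.7 292.5  50. ]]
[[525.8 372.3  50. ]]
timer [ 4.49517e+02 -2.83826e+02 -3.00000e-03] 1.0275674382385205
dial [[ 449.6 -248.8   90. ]]
slot [[ 569.6 -264.2   55. ]]
sw [[ 469.3 -353.9   77. ]]
mid [[ 449.6 -248.8    0. ]]
stud [ 505.9 -232.2   65. ] 58.6 0.287
line [ 486.9 -203.1   55. ] 59.0 0.887
dot [ 506.9 -268.    55. ] 60.3 -0.323
dot2 [ 486.6 -296.9   55. ] 60.7 -0.915
ptr0 [ 469.4 -226.4   99. ] 29.8 0.849
ptr1 [ 451.  -247.2   99. ] 2.1 0.866
ball [ 449.6 -353.8  121. ]
key [ 6.71587e+02  1.71299e+02 -1.05000e-01] 0.637139534394521
[([265, 147, 19, 15, 227], array([273.9, 154.3])), ([219, 192, 20, 15, 216], array([229. , 198.5])), ([224, 229, 20, 16, 212], array([233.9, 236.5])), ([273, 231, 20, 15, 209], array([282.4, 237.9])), ([364, 249, 16, 8, 106], array([371.8, 252.4]))]
meeple [array([698.28, -70.45,   1.3 ]), np.float64(122.25), np.float64(227.0)]
meeple [array([551.8 ,  70.82,   3.44]), np.float64(121.0), np.float64(216.0)]
meeple [array([434.35,  55.75,   2.56]), np.float64(126.25), np.float64(212.0)]
meeple [array([433.11, -89.63,   0.47]), np.float64(133.44), np.float64(209.0)]
```

Run:
```python
from h import *
im=cv2.imread("pics/top0.png")[:,:,::-1]
for v in range(145,168): print(v,im[v,274].tolist(),im[v,269].tolist(), im[v,290].tolist())
```

```text
145 [149, 145, 135] [179, 170, 160] [171, 164, 153]
146 [109, 118, 117] [174, 166, 155] [170, 163, 152]
147 [89, 105, 109] [160, 154, 144] [172, 166, 153]
148 [88, 105, 109] [125, 126, 120] [170, 163, 151]
149 [88, 105, 110] [95, 104, 107] [140, 135, 125]
150 [90, 106, 109] [84, 98, 103] [126, 119, 111]
151 [89, 104, 111] [83, 98, 103] [124, 119, 111]
152 [87, 104, 110] [81, 96, 101] [121, 116, 107]
153 [89, 106, 110] [81, 96, 100] [121, 117, 107]
154 [89, 106, 111] [81, 96, 100] [124, 118, 110]
155 [88, 104, 107] [82, 98, 102] [123, 118, 110]
156 [62, 75, 78] [83, 98, 103] [122, 117, 109]
157 [48, 56, 60] [77, 91, 94] [125, 120, 112]
158 [48, 59, 63] [65, 78, 81] [123, 118, 109]
159 [47, 56, 60] [52, 63, 65] [128, 122, 114]
160 [48, 59, 61] [51, 61, 63] [162, 154, 143]
161 [55, 60, 63] [51, 58, 62] [173, 167, 155]
162 [58, 61, 63] [55, 58, 61] [175, 168, 156]
163 [60, 60, 64] [58, 60, 61] [172, 165, 153]
164 [59, 62, 64] [63, 64, 64] [170, 162, 151]
165 [59, 61, 62] [112, 107, 102] [172, 163, 152]
166 [98, 94, 91] [152, 144, 135] [175, 166, 154]
167 [151, 145, 136] [165, 158, 147] [174, 166, 154]
```

```bash
python3 - <<'E'
import re
s=open("h.py").read()
s=s.replace("((b-r>.14*b)&(g-r>.08*b)&(b>25)&(b-g<.25*b))","((b>.97*r)&(r<140)&(g>.85*r)&(b<1.4*g))")
s=s.replace("[p0[0],p0[1],z+30])[0].astype(int); w=26","[p0[0],p0[1],z+30])[0].astype(int); w=19")
open("h.py","w").write(s)
E
cat > look.py <<'E'
import sys
from h import *
im=snapshot("top"); p,y,zz,o=tcp(); print("t",o["time_s"],"tcp",p.round(1),"yaw_y",y.round(3))
for a in sys.argv[1:]:
    x0,y0=map(float,a.split(",")); print("meeple",[np.round(v,2) for v in fitmeeple(im,[x0,y0])])
cv2.imwrite("pics/last.png",im[:,:,::-1])
E
python3 look.py 698,-72 552,70 434,56 433,-90
```

```text
t 0.15 tcp [148.7 554.9 230.6] yaw_y 1.309
meeple [array([ 6.910e+02, -6.957e+01,  6.000e-02]), np.float64(45.25), np.float64(314.0)]
meeple [array([553.32,  69.26,   3.43]), np.float64(36.56), np.float64(304.0)]
meeple [array([436.62,  55.65,   2.69]), np.float64(36.75), np.float64(304.0)]
meeple [array([432.03, -89.78,   3.5 ]), np.float64(39.31), np.float64(304.0)]
```

Four meeples fitted; sizes and heights are consistent. I'll start with the one at (553,69).

Emit:
{"api": "move_arm", "payload": {"motion": [0.0225,-0.027,-0.0017,0,0,-0.0567,0.7,0.0225,-0.027,-0.0017,0,0,-0.0567,0.7,0.0225,-0.027,-0.0017,0,0,-0.0567,0.7,0.0225,-0.027,-0.0017,0,0,-0.0567,0.7,0.0225,-0.027,-0.0017,0,0,-0.0567,0.7,0.0225,-0.027,-0.0017,0,0,-0.0567,0.7,0.0225,-0.027,-0.0017,0,0,-0.0567,0.7,0.0225,-0.027,-0.0017,0,0,-0.0567,0.7,0.0225,-0.027,-0.0017,0,0,-0.0567,0.7,0.0225,-0.027,-0.0017,0,0,-0.0567,0.7,0.0225,-0.027,-0.0017,0,0,-0.0567,0.7,0.0225,-0.027,-0.0017,0,0,-0.0567,0.7,0.0225,-0.027,-0.0017,0,0,-0.0567,0.7,0.0225,-0.027,-0.0017,0,0,-0.0567,0.7,0.0225,-0.027,-0.0017,0,0,-0.0567,0.7,0.0225,-0.027,-0.0017,0,0,-0.0567,0.7,0.0225,-0.027,-0.0017,0,0,-0.0567,0.7,0.0225,-0.027,-0.0017,0,0,-0.0567,0.7,0,0,0,0,0,0,0.7,0,0,0,0,0,0,0.7], "squeeze": 40}}

```text
time_s: 1.82
position: [554.7, 67.8, 200.0]
orientation: [-0.0, 0.599, 0.801, -0.0]
force: [-0.5, 0.2, -0.3]
gripper_width: 59.8
grip_force: 0.0
```

Emit:
{"api": "move_arm", "payload": {"motion": [-0.001,0.001,-0.03,0,0,0,0.7,0,0,-0.035,0,0,0,0.7,0,0,-0.035,0,0,0,0.7,0,0,-0.035,0,0,0,0.7,0,0,-0.018,0,0,0,0.7,0,0,-0.01,0,0,0,0.7,0,0,0,0,0,0,0.7,0,0,0,0,0,0,0.0,0,0,0,0,0,0,0.0,0,0,0,0,0,0,0.0,0,0,0,0,0,0,0.0,0,0,0,0,0,0,0.0,0,0,0,0,0,0,0.0,0,0,0.01,0,0,0,0.0,0,0,0.02,0,0,0,0.0,0,0,0.035,0,0,0,0.0,0,0,0.035,0,0,0,0.0,0,0,0.035,0,0,0,0.0,0,0,0.028,0,0,0,0.0,0,0,0,0,0,0,0.0]}}

```text
time_s: 3.48
position: [556.9, 70.5, 208.2]
orientation: [0.005, 0.598, 0.801, 0.004]
force: [1.9, -0.3, -1.9]
gripper_width: 31.3
grip_force: 41.2
```

Emit:
{"api": "move_arm", "payload": {"motion": [-0.003,0.03,0,0,0,-0.0115,0,-0.003,0.03,0,0,0,-0.0115,0,-0.003,0.03,0,0,0,-0.0115,0,-0.003,0.03,0,0,0,-0.0115,0,-0.003,0.03,0,0,0,-0.0115,0,-0.003,0.03,0,0,0,-0.0115,0,-0.003,0.03,0,0,0,-0.0115,0,-0.003,0.03,0,0,0,-0.0115,0,-0.003,0.03,0,0,0,-0.0115,0,-0.003,0.03,0,0,0,-0.0115,0,0,0,0,0,0,0,0,0,0,0,0,0,0,0,0,0,0,0,0,0,0]}}

```text
time_s: 4.57
position: [522.2, 369.8, 200.2]
orientation: [0.0, 0.643, 0.766, -0.001]
force: [-0.6, -1.0, -1.0]
gripper_width: 31.4
grip_force: 41.1
```

Run:
```python
from h import *
p,y,z,o=tcp();print(p,y,z,o["force"],o["gripper_width"])
im=snapshot("top");cv2.imwrite("pics/t2.png",im[:,:,::-1])
im2=snapshot("side");cv2.imwrite("pics/s2.png",im2[:,:,::-1])
cv2.imwrite("pics/v.png",cv2.resize(np.hstack([im[130:280,90:290],im2[80:230,160:360]])[:,:,::-1],(800,300)))
```

```text
[522.23406837 369.79220147 200.21992353] 0.17417409013035465 [-0.00105697 -0.00149503 -0.99999832] [-0.61381353 -1.02857932 -1.03980443] 31.442751071853735
```

View pics/v.png

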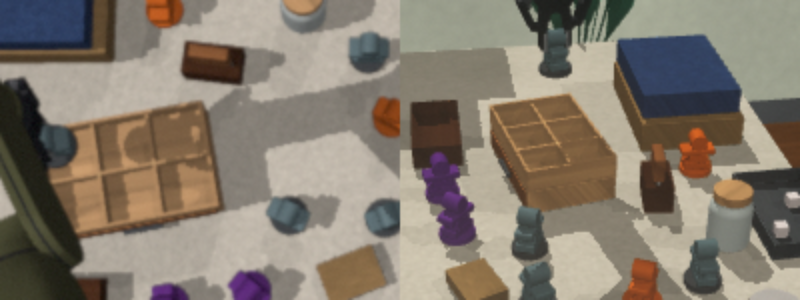

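The side view at about (555,55) shows the meeple held upright, and in the top view it sits over the far left cell at about (60,145).

Emit:
{"api": "move_arm", "payload": {"motion": [0.0035,0.0025,-0.01,0,0,0,0,0,0,-0.025,0,0,0,0,0,0,-0.03,0,0,0,0,0,0,-0.02,0,0,0,0,0,0,-0.012,0,0,0,0,0,0,-0.01,0,0,0,0,0,0,-0.004,0,0,0,0,0,0,0,0,0,0,0,0,0,-0.001,0,0,0,0,0,0,0,0,0,0,0.52,0,0,0,0,0,0,0.52,0,0,0,0,0,0,0.52,0,0,0,0,0,0,0.52,0,0,0.01,0,0,0,0.52,0,0,0.03,0,0,0,0.52,0,0,0.04,0,0,0,0.52,0,0,0.032,0,0,0,0.52,0,0,0,0,0,0,0.6,0,0,0,0,0,0,0.6]}}

```text
time_s: 6.25
position: [528.1, 374.0, 204.7]
orientation: [0.001, 0.643, 0.766, 0.003]
force: [-0.8, -0.7, -0.5]
gripper_width: 51.3
grip_force: 0.0
```

Emit:
{"api": "move_arm", "payload": {"motion": [-0.0074,-0.0264,0,0,0,-0.052,0.7,-0.0074,-0.0264,0,0,0,-0.052,0.7,-0.0074,-0.0264,0,0,0,-0.052,0.7,-0.0074,-0.0264,0,0,0,-0.052,0.7,-0.0074,-0.0264,0,0,0,-0.052,0.7,-0.0074,-0.0264,0,0,0,-0.052,0.7,-0.0074,-0.0264,0,0,0,-0.052,0.7,-0.0074,-0.0264,0,0,0,-0.052,0.7,-0.0074,-0.0264,0,0,0,-0.052,0.7,-0.0074,-0.0264,0,0,0,-0.052,0.7,-0.0074,-0.0264,0,0,0,-0.052,0.7,-0.0074,-0.0264,0,0,0,-0.052,0.7,0,0,0,0,0,0,0.7,0,0,0,0,0,0,0.7]}}

```text
time_s: 7.42
position: [436.2, 55.2, 200.0]
orientation: [-0.001, 0.848, 0.53, -0.001]
force: [-1.2, -0.3, -0.6]
gripper_width: 60.0
grip_force: 0.0
```

```bash
cat > chk.py <<'E'
from h import *
p,y,z,o=tcp();print("tcp",p.round(1),y.round(3),o["time_s"])
im=snapshot("top");cv2.imwrite("pics/last.png",im[:,:,::-1])
im2=snapshot("side")
for n,I in("top",im),("side",im2):
    k,l,st,ce=cv2.connectedComponentsWithStats(mask(I))
    for i in range(1,k):
        if 150<st[i][4]<500: print(n,st[i].tolist(),ce[i].round(1),"xy@z30",unproj(n,ce[i],30)[:2].round(),"xy@z80",unproj(n,ce[i],80)[:2].round())
E
python3 chk.py
```

```text
tcp [436.2  55.2 200. ] -0.453 7.4167
top [43, 89, 95, 66, 211] [ 79.8 103. ] xy@z30 [863. 542.] xy@z80 [843. 521.]
top [264, 146, 21, 20, 317] [274.1 155.3] xy@z30 [688. -70.] xy@z80 [675. -67.]
top [113, 198, 23, 18, 340] [124.5 205.9] xy@z30 [533. 387.] xy@z80 [526. 373.]
top [327, 221, 22, 21, 257] [337.4 231.5] xy@z30 [ 450. -257.] xy@z80 [ 446. -247.]
top [272, 230, 22, 18, 303] [282.5 238.2] xy@z30 [431. -91.] xy@z80 [428. -87.]
top [214, 238, 31, 18, 179] [227.5 246.4] xy@z30 [408.  74.] xy@z80 [406.  72.]
side [91, 16, 16, 28, 303] [99.1 28.5] xy@z30 [-160. 2067.] xy@z80 [-131. 1878.]
side [234, 41, 10, 61, 390] [237.9  73.2] xy@z30 [ 632. 1139.] xy@z80 [ 614. 1005.]
side [217, 183, 15, 24, 266] [223.8 194.6] xy@z30 [437.  70.] xy@z80 [430.  -0.]
side [304, 199, 16, 25, 303] [312.  210.7] xy@z30 [695. -57.] xy@z80 [ 673. -119.]
side [220, 211, 18, 26, 330] [228.6 223.6] xy@z30 [434. -78.] xy@z80 [ 428. -139.]
side [216, 280, 14, 17, 181] [222.1 287.9] xy@z30 [ 387. -326.] xy@z80 [ 384. -372.]
```

Emit:
{"api": "move_arm", "payload": {"motion": [0,0,-0.03,0,0,0,0.7,0,0,-0.035,0,0,0,0.7,0,0,-0.035,0,0,0,0.7,0,0,-0.035,0,0,0,0.7,0,0,-0.018,0,0,0,0.7,0,0,-0.01,0,0,0,0.7,0,0,0,0,0,0,0.7,0,0,0,0,0,0,0.0,0,0,0,0,0,0,0.0,0,0,0,0,0,0,0.0,0,0,0,0,0,0,0.0,0,0,0,0,0,0,0.0,0,0,0,0,0,0,0.0,0,0,0.01,0,0,0,0.0,0,0,0.02,0,0,0,0.0,0,0,0.035,0,0,0,0.0,0,0,0.035,0,0,0,0.0,0,0,0.035,0,0,0,0.0,0,0,0.028,0,0,0,0.0,0,0,0,0,0,0,0.0]}}

```text
time_s: 9.18
position: [441.5, 56.2, 206.6]
orientation: [0.003, 0.847, 0.531, 0.005]
force: [2.1, -0.4, -0.6]
gripper_width: 31.7
grip_force: 43.0
```

Emit:
{"api": "move_arm", "payload": {"motion": [0.0012,0.0253,0,0,0,0.052,0,0.0012,0.0253,0,0,0,0.052,0,0.0012,0.0253,0,0,0,0.052,0,0.0012,0.0253,0,0,0,0.052,0,0.0012,0.0253,0,0,0,0.052,0,0.0012,0.0253,0,0,0,0.052,0,0.0012,0.0253,0,0,0,0.052,0,0.0012,0.0253,0,0,0,0.052,0,0.0012,0.0253,0,0,0,0.052,0,0.0012,0.0253,0,0,0,0.052,0,0.0012,0.0253,0,0,0,0.052,0,0.0012,0.0253,0,0,0,0.052,0,0,0,0,0,0,0,0,0,0,0,0,0,0,0,0,0,0,0,0,0,0]}}

```text
time_s: 10.43
position: [451.1, 358.9, 199.7]
orientation: [-0.0, 0.643, 0.766, -0.001]
force: [0.2, -0.4, -1.8]
gripper_width: 31.4
grip_force: 42.9
```

Emit:
{"api": "move_arm", "payload": {"motion": [-0.001,0,-0.01,0,0,0,0,0,0,-0.025,0,0,0,0,0,0,-0.03,0,0,0,0,0,0,-0.02,0,0,0,0,0,0,-0.012,0,0,0,0,0,0,-0.01,0,0,0,0,0,0,-0.004,0,0,0,0,0,0,0,0,0,0,0,0,0,-0.0005,0,0,0,0,0,0,0,0,0,0,0.52,0,0,0,0,0,0,0.52,0,0,0,0,0,0,0.52,0,0,0,0,0,0,0.52,0,0,0.01,0,0,0,0.52,0,0,0.03,0,0,0,0.52,0,0,0.04,0,0,0,0.52,0,0,0.0315,0,0,0,0.52,0,0,0,0,0,0,0.6,0,0,0,0,0,0,0.6]}}

```text
time_s: 12.02
position: [452.5, 360.9, 204.2]
orientation: [0.001, 0.643, 0.766, 0.003]
force: [0.1, 0.2, 0.9]
gripper_width: 51.1
grip_force: 0.0
```

Emit:
{"api": "move_arm", "payload": {"motion": [0.0161,-0.0286,0,0,0,-0.0075,0.7,0.0161,-0.0286,0,0,0,-0.0075,0.7,0.0161,-0.0286,0,0,0,-0.0075,0.7,0.0161,-0.0286,0,0,0,-0.0075,0.7,0.0161,-0.0286,0,0,0,-0.0075,0.7,0.0161,-0.0286,0,0,0,-0.0075,0.7,0.0161,-0.0286,0,0,0,-0.0075,0.7,0.0161,-0.0286,0,0,0,-0.0075,0.7,0.0161,-0.0286,0,0,0,-0.0075,0.7,0.0161,-0.0286,0,0,0,-0.0075,0.7,0.0161,-0.0286,0,0,0,-0.0075,0.7,0.0161,-0.0286,0,0,0,-0.0075,0.7,0.0161,-0.0286,0,0,0,-0.0075,0.7,0.0161,-0.0286,0,0,0,-0.0075,0.7,0.0161,-0.0286,0,0,0,-0.0075,0.7,0,0,0,0,0,0,0.7,0,0,0,0,0,0,0.7]}}

```text
time_s: 13.43
position: [692.0, -71.1, 198.5]
orientation: [-0.001, 0.686, 0.727, -0.001]
force: [-1.1, 0.3, -0.2]
gripper_width: 60.1
grip_force: 0.0
```

```bash
python3 chk.py
```

```text
tcp [692.  -71.1 198.5] 0.058 13.4333
top [113, 198, 23, 18, 341] [124.5 205.9] xy@z30 [533. 388.] xy@z80 [526. 373.]
top [326, 220, 23, 22, 317] [337.4 231.1] xy@z30 [ 451. -257.] xy@z80 [ 447. -247.]
top [116, 223, 24, 18, 334] [128.3 231.7] xy@z30 [455. 373.] xy@z80 [451. 359.]
side [268, 102, 42, 37, 422] [286.7 126.6] xy@z30 [746. 508.] xy@z80 [721. 412.]
side [309, 104, 28, 24, 227] [320.8 113.2] xy@z30 [923. 612.] xy@z80 [887. 510.]
side [233, 122, 12, 18, 163] [238.4 130.5] xy@z30 [545. 503.] xy@z80 [532. 407.]
side [213, 125, 12, 17, 164] [218.5 133.5] xy@z30 [463. 488.] xy@z80 [455. 393.]
side [305, 199, 16, 25, 306] [312.1 210.7] xy@z30 [695. -57.] xy@z80 [ 673. -119.]
side [220, 211, 18, 26, 330] [228.6 223.7] xy@z30 [434. -79.] xy@z80 [ 427. -140.]
side [216, 280, 14, 17, 184] [222.1 288. ] xy@z30 [ 387. -326.] xy@z80 [ 384. -373.]
```

Emit:
{"api": "move_arm", "payload": {"motion": [-0.001,0.0015,-0.03,0,0,0,0.7,0,0,-0.035,0,0,0,0.7,0,0,-0.035,0,0,0,0.7,0,0,-0.035,0,0,0,0.7,0,0,-0.017,0,0,0,0.7,0,0,-0.0095,0,0,0,0.7,0,0,0,0,0,0,0.7,0,0,0,0,0,0,0.0,0,0,0,0,0,0,0.0,0,0,0,0,0,0,0.0,0,0,0,0,0,0,0.0,0,0,0,0,0,0,0.0,0,0,0,0,0,0,0.0,0,0,0.01,0,0,0,0.0,0,0,0.02,0,0,0,0.0,0,0,0.035,0,0,0,0.0,0,0,0.035,0,0,0,0.0,0,0,0.035,0,0,0,0.0,0,0,0.028,0,0,0,0.0,0,0,0,0,0,0,0.0]}}

```text
time_s: 15.2
position: [695.3, -68.5, 210.8]
orientation: [0.006, 0.685, 0.728, 0.004]
force: [0.9, 1.2, 0.0]
gripper_width: 31.5
grip_force: 39.8
```

Emit:
{"api": "move_arm", "payload": {"motion": [-0.0115,0.0235,0,0,0,0.0095,0,-0.0115,0.0235,0,0,0,0.0095,0,-0.0115,0.0235,0,0,0,0.0095,0,-0.0115,0.0235,0,0,0,0.0095,0,-0.0115,0.0235,0,0,0,0.0095,0,-0.0115,0.0235,0,0,0,0.0095,0,-0.0115,0.0235,0,0,0,0.0095,0,-0.0115,0.0235,0,0,0,0.0095,0,-0.0115,0.0235,0,0,0,0.0095,0,-0.0115,0.0235,0,0,0,0.0095,0,-0.0115,0.0235,0,0,0,0.0095,0,-0.0115,0.0235,0,0,0,0.0095,0,0,0,0,0,0,0,0,0,0,0,0,0,0,0,0,0,0,0,0,0,0]}}

```text
time_s: 16.45
position: [553.2, 213.8, 202.0]
orientation: [0.0, 0.642, 0.766, -0.0]
force: [0.3, -0.1, -1.8]
gripper_width: 31.5
grip_force: 39.7
```

Emit:
{"api": "move_arm", "payload": {"motion": [0,-0.001,-0.01,0,0,0,0,0,0,-0.025,0,0,0,0,0,0,-0.03,0,0,0,0,0,0,-0.02,0,0,0,0,0,0,-0.013,0,0,0,0,0,0,-0.01,0,0,0,0,0,0,-0.003,0,0,0,0,0,0,0,0,0,0,0,0,0,-0.001,0,0,0,0,0,0,0,0,0,0,0.52,0,0,0,0,0,0,0.52,0,0,0,0,0,0,0.52,0,0,0,0,0,0,0.52,0,0,0.01,0,0,0,0.52,0,0,0.03,0,0,0,0.52,0,0,0.04,0,0,0,0.52,0,0,0.032,0,0,0,0.52,0,0,0,0,0,0,0.6,0,0,0,0,0,0,0.6]}}

```text
time_s: 18.03
position: [555.4, 213.9, 205.8]
orientation: [0.002, 0.643, 0.766, 0.003]
force: [-0.8, 0.0, 0.4]
gripper_width: 50.9
grip_force: 0.0
```

Emit:
{"api": "move_arm", "payload": {"motion": [-0.0093,-0.0233,0,0,0,0.0145,0.7,-0.0093,-0.0233,0,0,0,0.0145,0.7,-0.0093,-0.0233,0,0,0,0.0145,0.7,-0.0093,-0.0233,0,0,0,0.0145,0.7,-0.0093,-0.0233,0,0,0,0.0145,0.7,-0.0093,-0.0233,0,0,0,0.0145,0.7,-0.0093,-0.0233,0,0,0,0.0145,0.7,-0.0093,-0.0233,0,0,0,0.0145,0.7,-0.0093,-0.0233,0,0,0,0.0145,0.7,-0.0093,-0.0233,0,0,0,0.0145,0.7,-0.0093,-0.0233,0,0,0,0.0145,0.7,-0.0093,-0.0233,0,0,0,0.0145,0.7,-0.0093,-0.0233,0,0,0,0.0145,0.7,0,0,0,0,0,0,0.7,0,0,0,0,0,0,0.7]}}

```text
time_s: 19.28
position: [431.3, -90.2, 201.4]
orientation: [-0.001, 0.569, 0.822, -0.0]
force: [0.3, -0.7, 0.6]
gripper_width: 59.6
grip_force: 0.0
```

```bash
python3 chk.py
```

```text
tcp [431.3 -90.2 201.4] 0.36 19.2833
top [43, 89, 95, 66, 238] [ 78.1 107.7] xy@z30 [848. 546.] xy@z80 [828. 525.]
top [169, 188, 22, 18, 315] [180.  196.4] xy@z30 [561. 219.] xy@z80 [553. 211.]
top [113, 198, 23, 18, 340] [124.5 205.9] xy@z30 [533. 387.] xy@z80 [526. 373.]
top [116, 223, 24, 19, 333] [128.4 231.8] xy@z30 [455. 373.] xy@z80 [450. 359.]
top [275, 236, 31, 22, 222] [289.7 247.3] xy@z30 [ 404. -112.] xy@z80 [ 402. -108.]
side [220, 211, 18, 26, 329] [228.5 223.7] xy@z30 [434. -79.] xy@z80 [ 427. -140.]
side [216, 280, 13, 17, 182] [222.  287.9] xy@z30 [ 387. -326.] xy@z80 [ 384. -372.]
```

z is 201.4 here, so I go down 164.

Emit:
{"api": "move_arm", "payload": {"motion": [0.0005,0.0005,-0.03,0,0,0,0.7,0,0,-0.035,0,0,0,0.7,0,0,-0.035,0,0,0,0.7,0,0,-0.035,0,0,0,0.7,0,0,-0.018,0,0,0,0.7,0,0,-0.011,0,0,0,0.7,0,0,0,0,0,0,0.7,0,0,0,0,0,0,0.0,0,0,0,0,0,0,0.0,0,0,0,0,0,0,0.0,0,0,0,0,0,0,0.0,0,0,0,0,0,0,0.0,0,0,0,0,0,0,0.0,0,0,0.01,0,0,0,0.0,0,0,0.02,0,0,0,0.0,0,0,0.035,0,0,0,0.0,0,0,0.035,0,0,0,0.0,0,0,0.035,0,0,0,0.0,0,0,0.028,0,0,0,0.0,0,0,0,0,0,0,0.0]}}

```text
time_s: 21.05
position: [436.9, -90.4, 207.1]
orientation: [0.006, 0.568, 0.823, 0.002]
force: [1.5, -0.1, -1.3]
gripper_width: 31.8
grip_force: 40.4
```

Emit:
{"api": "move_arm", "payload": {"motion": [0.0038,0.0241,0,0,0,-0.0157,0,0.0038,0.0241,0,0,0,-0.0157,0,0.0038,0.0241,0,0,0,-0.0157,0,0.0038,0.0241,0,0,0,-0.0157,0,0.0038,0.0241,0,0,0,-0.0157,0,0.0038,0.0241,0,0,0,-0.0157,0,0.0038,0.0241,0,0,0,-0.0157,0,0.0038,0.0241,0,0,0,-0.0157,0,0.0038,0.0241,0,0,0,-0.0157,0,0.0038,0.0241,0,0,0,-0.0157,0,0.0038,0.0241,0,0,0,-0.0157,0,0.0038,0.0241,0,0,0,-0.0157,0,0,0,0,0,0,0,0,0,0,0,0,0,0,0,0,0,0,0,0,0,0]}}

```text
time_s: 22.3
position: [477.7, 199.5, 200.3]
orientation: [-0.0, 0.642, 0.766, -0.001]
force: [-0.0, 0.1, -1.9]
gripper_width: 31.5
grip_force: 40.4
```

Emit:
{"api": "move_arm", "payload": {"motion": [0,0,-0.01,0,0,0,0,0,0,-0.025,0,0,0,0,0,0,-0.03,0,0,0,0,0,0,-0.02,0,0,0,0,0,0,-0.012,0,0,0,0,0,0,-0.01,0,0,0,0,0,0,-0.004,0,0,0,0,0,0,0,0,0,0,0,0,0,-0.001,0,0,0,0,0,0,0,0,0,0,0.52,0,0,0,0,0,0,0.52,0,0,0,0,0,0,0.52,0,0,0,0,0,0,0.52,0,0,0.01,0,0,0,0.52,0,0,0.03,0,0,0,0.52,0,0,0.04,0,0,0,0.52,0,0,0.032,0,0,0,0.52,0,0,0,0,0,0,0.6,0,0,0,0,0,0,0.6]}}

```text
time_s: 23.88
position: [480.4, 200.7, 204.4]
orientation: [0.002, 0.643, 0.766, 0.003]
force: [0.7, 0.1, -0.4]
gripper_width: 51.1
grip_force: 0.0
```

Run:
```python
from h import *
im=snapshot("side"); 
P=proj("side",[671,171,70])[0];print(P)
u,v=map(int,P.round()); cv2.imwrite("pics/k.png",cv2.resize(im[v-30:v+30,u-40:u+40,::-1],(800,600),interpolation=cv2.INTER_CUBIC)); print(u-40,v-30)
```

```text
[288.2652529  162.01255381]
248 132
```

View pics/k.png

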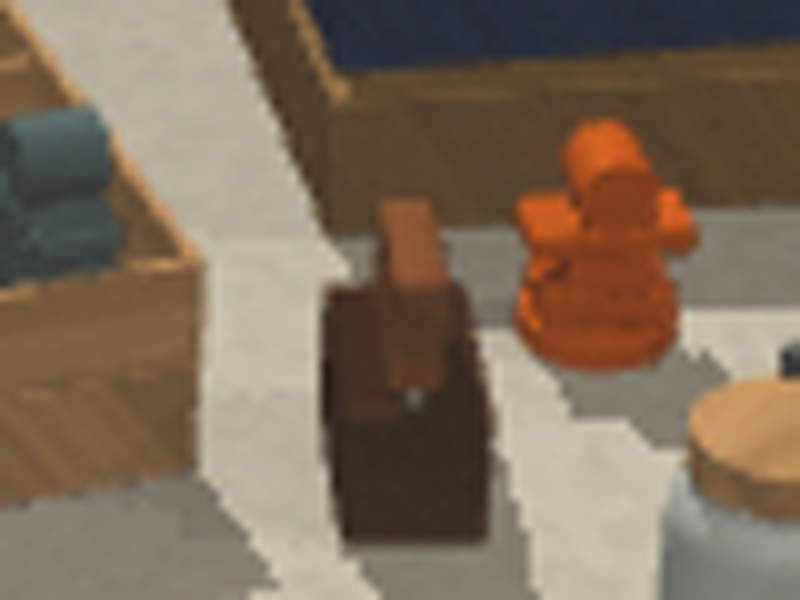

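The key is upright in its rest. Its grip top face corners are at about (380,203), (432,203), (445,290) and (392,290) in the crop, with the shoulder near y 388. I'll cross-check this against the top-view fit.

Run:
```python
from h import *
L=np.array([[-10,30,95],[10,30,95],[10,-30,95],[-10,-30,95]])
pix=(np.array([[380,203],[432,203],[445,290],[392,290]])+.5)/10-.5+[248,132]
print(fit("side",L,pix,[671,171,-.1]))
print(((proj("side",T([671.6,171.3,-.105],L))-[248,132]+.5)*10).round())
Lt=np.array([[10,30,95],[10,-30,95],[-10,-30,95],[-10,30,95]])
# refine top: segment of bright grip-top colour
im=cv2.imread("pics/top0.png")[:,:,::-1].astype(float)
sub=im[148:175,178:215]
m=((sub[...,0]>70)&(sub[...,0]>1.5*sub[...,2])&(sub[...,0]<200)).astype(np.uint8)
k,l,st,ce=cv2.connectedComponentsWithStats(m); i=1+st[1:,4].argmax(); ys,xs=np.where(l==i)
r=cv2.minAreaRect(np.c_[xs+178,ys+148].astype(np.float32)); print(r,st[i]); print(unproj("top",r[0],95))
b=cv2.boxPoints(r); W=[unproj("top",q,95)[:2].round(1) for q in b];print(W)
```

```text
(array([ 6.70709595e+02,  1.68313895e+02, -1.60393535e-01]), np.float64(0.3517680240493064))
[[373. 198.]
 [431. 197.]
 [454. 287.]
 [395. 288.]]
((192.79861450195312, 155.7115936279297), (21.615631103515625, 8.00362491607666), 6.709836959838867) [  4   3  23  10 167]
[671.71084517 173.35996023  95.        ]
[array([663.7, 206.2]), array([687.9, 203.9]), array([679.7, 140.4]), array([655.6, 143. ])]
```

Emit:
{"api": "move_arm", "payload": {"motion": [0.0242,-0.0036,0,0,0,-0.037,0.6,0.0242,-0.0036,0,0,0,-0.037,0.6,0.0242,-0.0036,0,0,0,-0.037,0.6,0.0242,-0.0036,0,0,0,-0.037,0.6,0.0242,-0.0036,0,0,0,-0.037,0.6,0.0242,-0.0036,0,0,0,-0.037,0.6,0.0242,-0.0036,0,0,0,-0.037,0.6,0.0242,-0.0036,0,0,0,-0.037,0.6,0,0,-0.03,0,0,0,0.6,0,0,-0.03,0,0,0,0.6,0,0,0,0,0,0,0.6,0,0,0,0,0,0,0.6,0,0,0,0,0,0,0.6]}}

```text
time_s: 25.02
position: [671.9, 171.3, 141.0]
orientation: [-0.0, 0.749, 0.663, -0.001]
force: [0.2, 0.5, 0.1]
gripper_width: 51.3
grip_force: 0.0
```

Emit:
{"api": "move_arm", "payload": {"motion": [-0.0005,-0.001,-0.025,0,0,0,0.6,0,0,-0.025,0,0,0,0.6,0,0,-0.02,0,0,0,0.6,0,0,-0.014,0,0,0,0.6,0,0,0,0,0,0,0.6,0,0,0,0,0,0,0.6,0,0,0,0,0,0,0,0,0,0,0,0,0,0,0,0,0,0,0,0,0,0,0,0,0,0,0,0,0,0,0,0,0,0,0,0,0,0,0,0,0,0,0,0,0,0,0,0], "squeeze": 50}}

```text
invalid input
```

```bash
python3 -c "
from h import *
p,y,z,o=tcp();print(p,y,z,o['force'],o['torque'],o['gripper_width'],o['grip_force'])"
```

```text
[671.89738269 171.27726966 140.99156224] -0.12084067415786591 [-1.34457329e-03 -2.06573306e-04 -9.99999075e-01] [0.19493378 0.48145297 0.14289523] [-0.00794629 -0.02331764  0.027103  ] 51.335745118229276 0.0
```

Emit:
{"api": "move_arm", "payload": {"motion": [-0.0005,-0.001,-0.025,0,0,0,0.6,0,0,-0.025,0,0,0,0.6,0,0,-0.02,0,0,0,0.6,0,0,-0.014,0,0,0,0.6,0,0,0,0,0,0,0.6,0,0,0,0,0,0,0.6,0,0,0,0,0,0,0,0,0,0,0,0,0,0,0,0,0,0,0,0,0,0,0,0,0,0,0,0,0,0,0,0,0,0,0,0,0,0,0,0,0,0], "squeeze": 50}}

```text
time_s: 26.02
position: [673.2, 170.6, 59.5]
orientation: [0.001, 0.749, 0.663, 0.002]
force: [-0.4, 0.7, 6.5]
gripper_width: 19.3
grip_force: 49.7
```

```bash
python3 -c "
from h import *
p,y,z,o=tcp();print(p,y,z,o['force'],o['torque'],o['gripper_width'],o['grip_force'])"
```

```text
[673.19123429 170.57497779  59.54983886] -0.12102227657244888 [ 3.78827801e-03  8.47345629e-04 -9.99992465e-01] [-0.41740918  0.69887855  6.53271062] [ 0.04351237  0.14928573 -0.00121548] 19.271243553248553 49.69119608402252
```

Emit:
{"api": "move_arm", "payload": {"motion": [0,0,0.005,0,0,0,0,0,0,0.01,0,0,0,0,0,0,0.02,0,0,0,0,0,0,0.03,0,0,0,0,0,0,0.03,0,0,0,0,0,0,0.03,0,0,0,0,0,0,0.02,0,0,0,0,0,0,0,0,0,0,0,0,0,0,0,0,0,0,0,0,0,0,0,0,0]}}

```text
time_s: 26.85
position: [670.8, 170.0, 201.5]
orientation: [-0.0, 0.749, 0.663, -0.001]
force: [0.1, -0.0, -1.3]
gripper_width: 19.7
grip_force: 49.6
```

```bash
python3 -c "
from h import *
p,y,z,o=tcp();print(p,y,z,o['force'],o['gripper_width'],o['grip_force'])"
```

```text
[670.84785797 170.00976601 201.4575004 ] -0.12095643860742641 [-1.65982395e-03 -3.30463801e-04 -9.99998568e-01] [ 0.14310632 -0.04346482 -1.26403518] 19.674090197175335 49.62874710559845
```

Emit:
{"api": "move_arm", "payload": {"motion": [-0.0063,-0.0271,0,0,0,0.0074,0,-0.0063,-0.0271,0,0,0,0.0074,0,-0.0063,-0.0271,0,0,0,0.0074,0,-0.0063,-0.0271,0,0,0,0.0074,0,-0.0063,-0.0271,0,0,0,0.0074,0,-0.0063,-0.0271,0,0,0,0.0074,0,-0.0063,-0.0271,0,0,0,0.0074,0,-0.0063,-0.0271,0,0,0,0.0074,0,-0.0063,-0.0271,0,0,0,0.0074,0,-0.0063,-0.0271,0,0,0,0.0074,0,-0.0063,-0.0271,0,0,0,0.0074,0,-0.0063,-0.0271,0,0,0,0.0074,0,-0.0063,-0.0271,0,0,0,0.0074,0,-0.0063,-0.0271,0,0,0,0.0074,0,-0.0063,-0.0271,0,0,0,0.0074,0,-0.0063,-0.0271,0,0,0,0.0074,0,0,0,-0.03,0,0,0,0,0,0,-0.03,0,0,0,0,0,0,-0.015,0,0,0,0,0,0,0,0,0,0,0]}}

```text
time_s: 28.52
position: [566.2, -261.4, 120.7]
orientation: [-0.006, 0.708, 0.706, -0.002]
force: [-1.5, 0.6, -1.9]
gripper_width: 19.1
grip_force: 49.6
```

```bash
cat > see.py <<'E'
from h import *
import sys
p,y,z,o=tcp();print(p.round(1),y.round(3),z.round(4),o['force'].round(1),o['gripper_width'])
a=snapshot("side"); cv2.imwrite("pics/sl.png",a[:,:,::-1])
X=[float(v) for v in sys.argv[1].split(",")]
u,v=map(int,proj("side",X)[0]); print("orig",u-40,v-30)
cv2.imwrite("pics/see.png",cv2.resize(a[v-30:v+30,u-40:u+40,::-1],(800,600),interpolation=cv2.INTER_CUBIC))
E
python3 see.py 570,-264,85
```

```text
[ 566.2 -261.4  120.7] -0.003 [-0.0116  0.0064 -0.9999] [-1.5  0.6 -1.9] 19.083114799868092
orig 249 216
```

View pics/see.png

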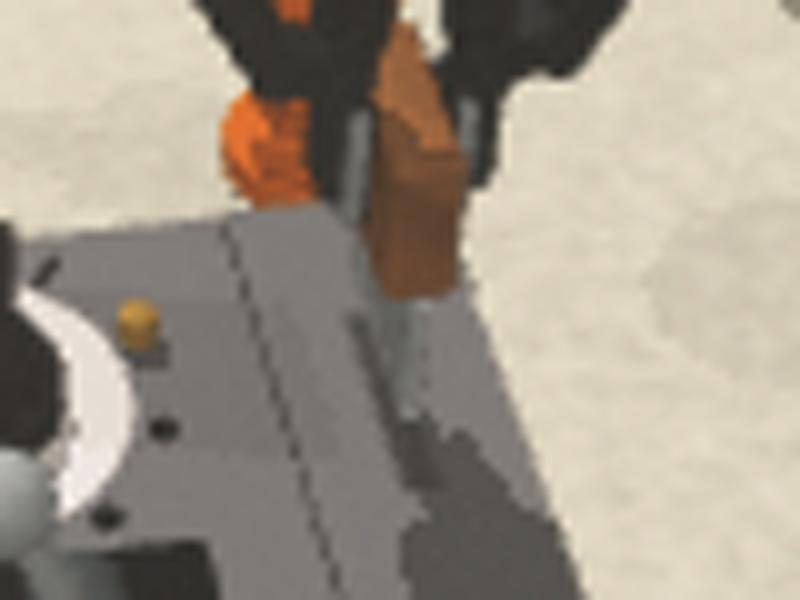

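The crop shows the blade's lower front corner at about (408,412) and the slot running from about (355,315) to (432,485). The arm was still swinging, so I'll let it settle and measure the two relative to each other.

Emit:
{"api": "move_arm", "payload": {"motion": [0,0,0,0,0,0,0,0,0,0,0,0,0,0,0,0,0,0,0,0,0,0,0,0,0,0,0,0,0,0,0,0,0,0,0]}}

```text
time_s: 28.98
position: [571.6, -263.5, 128.4]
orientation: [0.001, 0.708, 0.706, 0.0]
force: [-0.4, -0.3, -0.7]
gripper_width: 19.6
grip_force: 49.6
```

```bash
python3 see.py 570,-264,75
python3 - <<'E'
from h import *
# slot from initial side picture
im=cv2.imread("pics/side0.png")
u,v=proj("side",[570,-264,55])[0].astype(int)
A=cv2.resize(im[v-15:v+15,u-20:u+20],(400,300),interpolation=cv2.INTER_CUBIC)
B=cv2.imread("pics/see.png")
C=np.zeros((600,800,3),np.uint8); C[:300,:400]=A
b=B[150:600,200:600]; C[:450,400:]=b; print("A orig",u-20,v-15)
cv2.imwrite("pics/cmp.png",C)
E
```

```text
[ 571.6 -263.5  128.4] -0.002 [ 0.0018 -0.001  -1.    ] [-0.4 -0.3 -0.7] 19.588989936090442
orig 248 219
A orig 268 240
```

View pics/cmp.png

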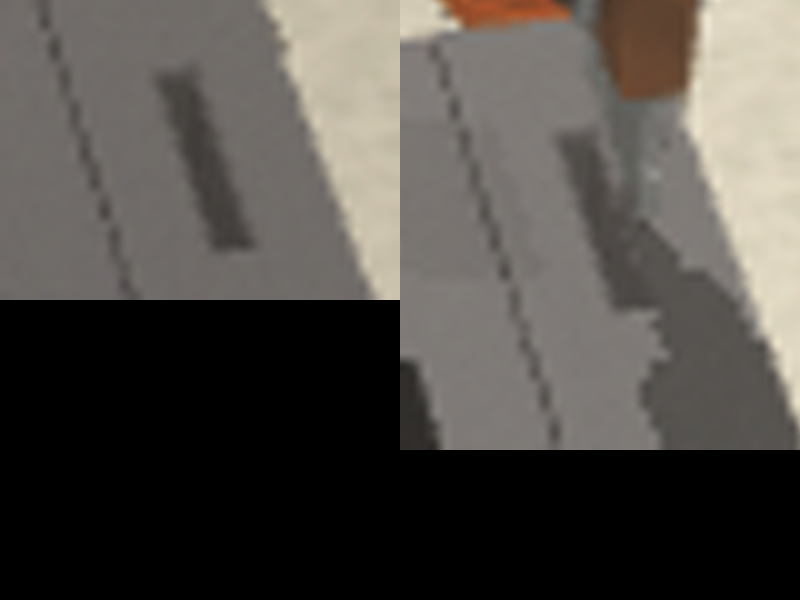

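Run:
```python
from h import *
pa=(np.array([[157,75],[193,68],[255,248],[213,251]])+.5)/10-.5+[268,240]
L=np.array([[-4.5,33,55],[4.5,33,55],[4.5,-33,55],[-4.5,-33,55]])
s,e=fit("side",L,pa,[570,-264,0]); print("slot side",s.round(3),e)
print("slot top fit", 569.6,-264.2)
K=np.array([[-10,-30,40],[10,-30,40],[-2.5,-30,0],[2.5,-30,0],[0,30,0]])
for zb in(76,79):
  uv=proj("side",T([571.6,-263.5,-.002],K)+[0,0,zb]); print(((uv-[248,219]+.5)*10-[200,150]+[400,0]).round())
im=cv2.imread("pics/see.png"); cv2.imwrite("pics/see_z.png",cv2.resize(im[180:430,330:530],(640,800),interpolation=cv2.INTER_CUBIC)[:600])
```

```text
slot side [ 5.68427e+02 -2.64476e+02  3.00000e-03] 0.49555145485848584
slot top fit 569.6 -264.2
[[617. 122.]
 [695. 113.]
 [637. 236.]
 [656. 234.]
 [594.  80.]]
[[618. 113.]
 [696. 104.]
 [638. 227.]
 [657. 225.]
 [594.  71.]]
```

View pics/see_z.png

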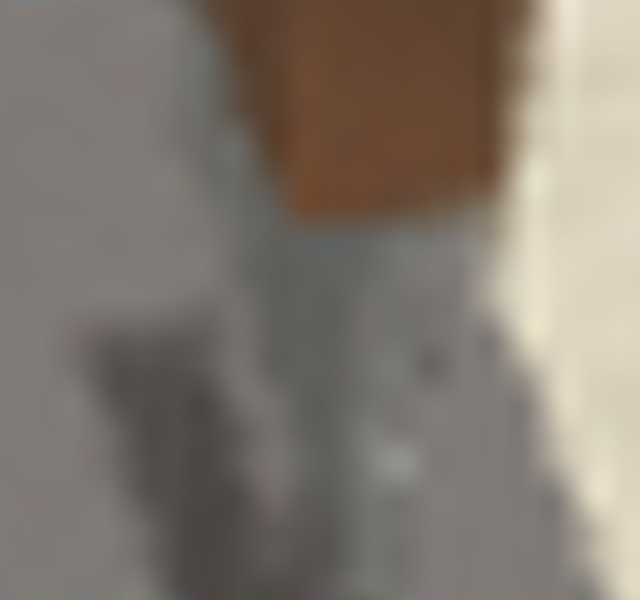

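Emit:
{"api": "move_arm", "payload": {"motion": [0,-0.001,0,0,0,0,0,0,0,0,0,0,0,0,0,0,0,0,0,0,0,0,0,0,0,0,0,0]}}

```text
time_s: 29.37
position: [570.9, -264.4, 127.2]
orientation: [-0.0, 0.708, 0.706, 0.0]
force: [0.0, 0.1, -1.4]
gripper_width: 19.5
grip_force: 49.6
```

```bash
python3 -c "
from h import *
p,y,z,o=tcp();print(p,y,z,o['force'],o['torque'])"
```

```text
[ 570.93273962 -264.40568619  127.2291552 ] -0.0026175905896238813 [ 9.48414259e-06  1.78866976e-05 -1.00000000e+00] [ 0.00246247  0.05281758 -1.40279374] [ 0.01032569 -0.02448509 -0.07262826]
```

Emit:
{"api": "move_arm", "payload": {"motion": [-0.0014,-0.0016,-0.01,0,0,0,0,0,0,-0.01,0,0,0,0,0,0,0,0,0,0,0,0,0,0,0,0,0,0,0,0,0,0,0,0,0,0,0,-0.003,0,0,0,0,0,0,-0.003,0,0,0,0,0,0,-0.003,0,0,0,0,0,0,-0.002,0,0,0,0,0,0,0,0,0,0,0,0,0,0,0,0,0,0,0,0,0,0,0,0,0]}}

```text
time_s: 30.37
position: [569.6, -266.0, 96.3]
orientation: [0.0, 0.708, 0.706, 0.0]
force: [0.6, -0.4, -1.6]
gripper_width: 19.4
grip_force: 49.6
```

```bash
python3 see.py 570,-264,65
```

```text
[ 569.6 -266.    96.3] -0.003 [ 1.e-04 -1.e-04 -1.e+00] [ 0.6 -0.4 -1.6] 19.384920489088664
orig 248 222
```

View pics/see.png

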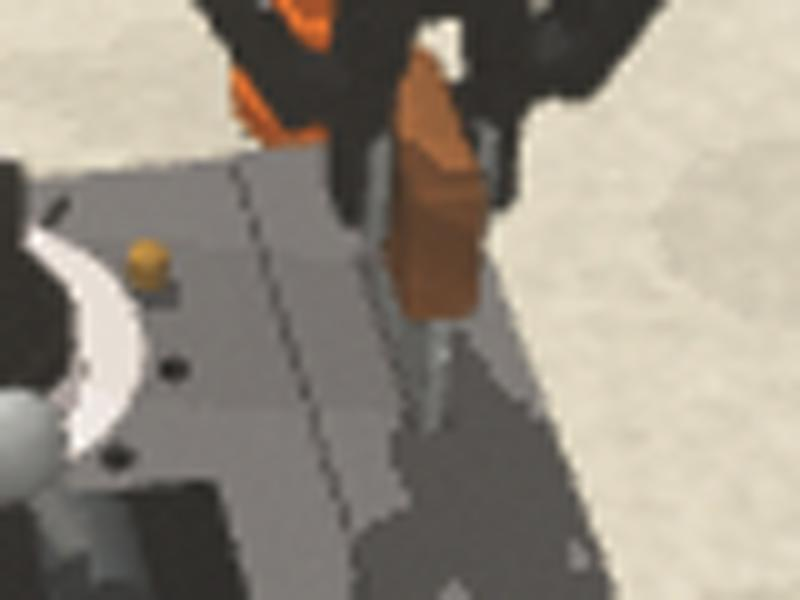

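The blade's visible tip ends at about (430,430), about 36 of its 40 mm, and there is no contact force, so it appears to have entered the slot. I'll keep going down.

Emit:
{"api": "move_arm", "payload": {"motion": [0,0,-0.004,0,0,0,0,0,0,-0.004,0,0,0,0,0,0,-0.004,0,0,0,0,0,0,-0.003,0,0,0,0,0,0,0,0,0,0,0,0,0,0,0,0,0,0,0,0,0,0,0,0,0]}}

```text
time_s: 31.0
position: [569.6, -266.0, 81.1]
orientation: [-0.0, 0.708, 0.706, -0.0]
force: [1.7, -0.6, -1.6]
gripper_width: 19.1
grip_force: 49.6
```

Emit:
{"api": "move_arm", "payload": {"motion": [0,0,-0.004,0,0,0,0,0,0,-0.004,0,0,0,0,0,0,-0.004,0,0,0,0,0,0,-0.003,0,0,0,0,0,0,-0.002,0,0,0,0,0,0,0,0,0,0,0,0,0,0,0,0,0,0,0,0,0,0,0,0,0]}}

```text
time_s: 31.67
position: [569.2, -265.8, 64.5]
orientation: [-0.0, 0.708, 0.706, -0.0]
force: [-1.8, 1.2, 5.5]
gripper_width: 19.6
grip_force: 50.2
```

Emit:
{"api": "move_arm", "payload": {"motion": [0,0,-0.0015,0,0,0,0,0,0,-0.0015,0,0,0,0,0,0,0,0,0,0,0,0,0,0,0,0,0,0,0,0,0,0,0,0,0]}}

```text
time_s: 32.08
position: [569.3, -265.9, 64.5]
orientation: [0.0, 0.708, 0.706, 0.0]
force: [-7.6, 1.8, 22.9]
gripper_width: 18.9
grip_force: 52.8
```

TCP 64.5 is exactly the home height, since the grasp in the rest was at 59.5 with the shoulder at 50. I'll release and back off.

Emit:
{"api": "move_arm", "payload": {"motion": [0,0,0.003,0,0,0,0,0,0,0,0,0,0,0.5,0,0,0,0,0,0,0.5,0,0,0,0,0,0,0.5,0,0,0,0,0,0,0.5,0,0,0.01,0,0,0,0.5,0,0,0.03,0,0,0,0.5,0,0,0.04,0,0,0,0.5,0,0,0.04,0,0,0,0.5,0,0,0.015,0,0,0,0.5,0,0,0,0,0,0,0.6,0,0,0,0,0,0,0.6,0,0,0,0,0,0,0.6]}}

```text
time_s: 33.17
position: [568.8, -265.6, 198.5]
orientation: [-0.001, 0.708, 0.706, -0.0]
force: [-0.1, 0.2, -0.2]
gripper_width: 51.4
grip_force: 0.0
```

```bash
python3 see.py 540,-264,65; python3 chk.py | grep top
```

```text
[ 568.8 -265.6  198.5] -0.003 [-1.5e-03  8.0e-04 -1.0e+00] [-0.1  0.2 -0.2] 51.39058163652129
orig 237 223
top [44, 89, 94, 55, 153] [77.5 99.9] xy@z30 [873. 549.] xy@z80 [853. 529.]
top [169, 188, 22, 18, 316] [180.  196.4] xy@z30 [561. 219.] xy@z80 [553. 211.]
top [113, 198, 23, 18, 341] [124.6 205.9] xy@z30 [533. 387.] xy@z80 [526. 373.]
top [172, 214, 23, 18, 319] [183.7 221.9] xy@z30 [483. 207.] xy@z80 [478. 199.]
top [116, 223, 24, 19, 334] [128.4 231.8] xy@z30 [454. 373.] xy@z80 [450. 359.]
```

View pics/see.png

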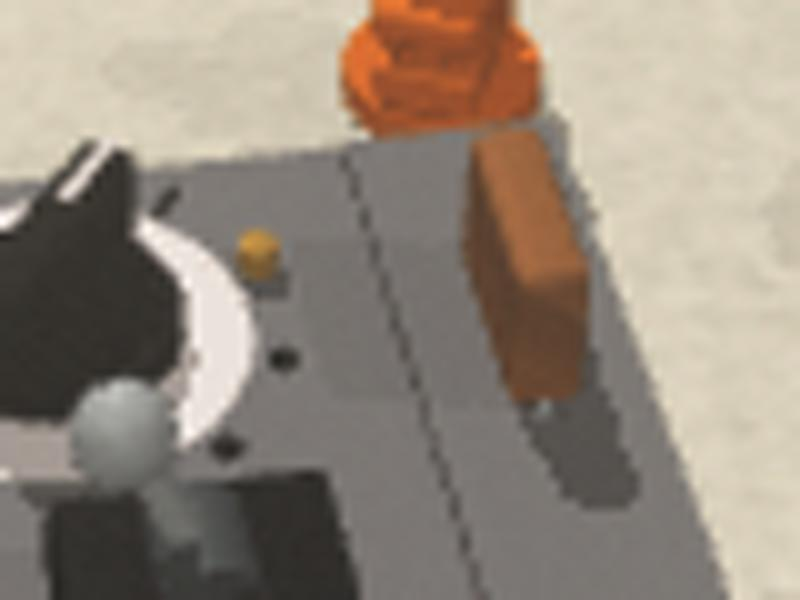

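The key stands in the slot, with grip corners at about (480,135) to (580,400), and all four meeples are still in their cells. I'll press lightly on the key top with closed fingers to be sure it's home; the top should be at z = 100.

Emit:
{"api": "move_arm", "payload": {"motion": [0,0.001,-0.02,0,0,0,0,0,0,-0.03,0,0,0,0,0,0,-0.03,0,0,0,0,0,0,-0.01,0,0,0,0,0,0,0,0,0,0,0,0,0,0,0,0,0,0,0,0,-0.003,0,0,0,0,0,0,-0.003,0,0,0,0,0,0,-0.002,0,0,0,0,0,0,-0.002,0,0,0,0,0,0,0,0,0,0,0,0,0,0,0,0,0,0]}}

```text
time_s: 34.32
position: [570.1, -265.3, 100.1]
orientation: [0.001, 0.708, 0.706, 0.0]
force: [0.3, -0.4, 3.0]
gripper_width: 0.1
grip_force: 1.6
```

Contact at 100.1 confirms the key is home. Next is the dial. Its pointer is at about 0.89 rad and the stud at 0.29, so it needs a 0.6 clockwise turn.

Emit:
{"api": "move_arm", "payload": {"motion": [0,0,0.03,0,0,0,0,0,0,0.03,0,0,0,0.3,-0.015,0.002,0,0,0,-0.0854,0.5,-0.015,0.002,0,0,0,-0.0854,0.5,-0.015,0.002,0,0,0,-0.0854,0.5,-0.015,0.002,0,0,0,-0.0854,0.5,-0.015,0.002,0,0,0,-0.0854,0.5,-0.015,0.002,0,0,0,-0.0854,0.5,-0.015,0.002,0,0,0,-0.0854,0.5,-0.015,0.002,0,0,0,-0.0854,0.5,0,0,0,0,0,0,0.5,0,0,0,0,0,0,0.5,0,0,0,0,0,0,0.5,0,0,0,0,0,0,0.5]}}

```text
time_s: 35.48
position: [450.8, -249.5, 159.4]
orientation: [0.001, 0.903, 0.429, 0.0]
force: [0.4, 0.1, 0.6]
gripper_width: 42.7
grip_force: 0.0
```

```bash
python3 -c "
from h import *
p,y,z,o=tcp();print(p,y,o['gripper_width'],o['time_s'])"
```

```text
[ 450.83364036 -249.48432328  159.42951064] -0.6842301217594018 42.74017855290159 35.4833
```

Descend to 74 and grip gently.

Emit:
{"api": "move_arm", "payload": {"motion": [-0.001,0.0005,-0.025,0,0,0,0.5,0,0,-0.03,0,0,0,0.5,0,0,-0.02,0,0,0,0.5,0,0,-0.01,0,0,0,0.5,0,0,0,0,0,0,0.5,0,0,0,0,0,0,0.5,0,0,0,0,0,0,0,0,0,0,0,0,0,0,0,0,0,0,0,0,0,0,0,0,0,0,0,0,0,0,0,0,0,0,0], "squeeze": 25}}

```text
time_s: 36.4
position: [450.0, -249.5, 75.6]
orientation: [0.002, 0.904, 0.428, 0.001]
force: [0.7, -1.2, 6.0]
gripper_width: 15.5
grip_force: 28.3
```

Emit:
{"api": "move_arm", "payload": {"motion": [0,0,0,0,0,-0.075,0,0,0,0,0,0,-0.075,0,0,0,0,0,0,-0.075,0,0,0,0,0,0,-0.075,0,0,0,0,0,0,-0.075,0,0,0,0,0,0,-0.075,0,0,0,0,0,0,-0.075,0,0,0,0,0,0,-0.075,0,0,0,0,0,0,0,0,0,0,0,0,0,0,0,0,0,0,0,0,0,0,0]}}

```text
invalid input
```

Emit:
{"api": "move_arm", "payload": {"motion": [0,0,0,0,0,-0.075,0,0,0,0,0,0,-0.075,0,0,0,0,0,0,-0.075,0,0,0,0,0,0,-0.075,0,0,0,0,0,0,-0.075,0,0,0,0,0,0,-0.075,0,0,0,0,0,0,-0.075,0,0,0,0,0,0,-0.075,0,0,0,0,0,0,0,0,0,0,0,0,0,0,0,0,0,0,0,0,0,0]}}

```text
time_s: 37.32
position: [450.7, -250.4, 75.6]
orientation: [0.002, 0.99, 0.143, 0.002]
force: [2.4, -3.8, 6.1]
gripper_width: 15.4
grip_force: 28.3
```

Emit:
{"api": "move_arm", "payload": {"motion": [0,0,0,0,0,0,0.5,0,0,0,0,0,0,0.5,0,0,0,0,0,0,0.5,0,0,0,0,0,0,0.5,0,0,0.01,0,0,0,0.5,0,0,0.03,0,0,0,0.5,0,0,0.03,0,0,0,0.5,0,0,0.04,0,0,0,0.5,0,0.03,0.01,0,0,0,0.3,0,0.03,0,0,0,0,0,0,0.03,0,0,0,0,0,0,0.03,0,0,0,0,0,0,0.03,0,0,0,0,0,0,0,0,0,0,0,0,0,0,0,0,0,0,0]}}

```text
time_s: 38.57
position: [448.0, -97.1, 194.7]
orientation: [0.0, 0.99, 0.144, -0.0]
force: [0.3, -0.0, 0.2]
gripper_width: 0.1
grip_force: 0.0
```

```bash
python3 chk.py; python3 see.py 470,-300,80
python3 - <<'E'
from h import *
im=cv2.imread("pics/last.png")
A=cv2.resize(im[185:245,310:390],(400,300),interpolation=cv2.INTER_CUBIC)
B=cv2.resize(cv2.imread("pics/see.png"),(400,300)); cv2.imwrite("pics/two.png",np.hstack([A,B]))
E
```

```text
tcp [448.  -97.1 194.7] -1.282 38.5667
top [43, 89, 95, 66, 213] [ 79.5 103.3] xy@z30 [862. 543.] xy@z80 [842. 522.]
top [169, 188, 22, 19, 318] [180.  196.4] xy@z30 [561. 219.] xy@z80 [553. 211.]
top [113, 198, 23, 18, 340] [124.5 205.8] xy@z30 [533. 387.] xy@z80 [526. 373.]
top [172, 213, 23, 19, 321] [183.7 221.9] xy@z30 [483. 207.] xy@z80 [478. 199.]
top [112, 226, 25, 18, 338] [124.6 234.7] xy@z30 [446. 384.] xy@z80 [442. 369.]
side [247, 143, 13, 17, 183] [252.8 151.3] xy@z30 [575. 330.] xy@z80 [560. 244.]
side [216, 280, 13, 17, 181] [222. 288.] xy@z30 [ 387. -326.] xy@z80 [ 384. -373.]
[448.7 -98.8 194.6] -1.285 [ 6.e-04 -7.e-04 -1.e+00] [-0.1 -0.  -0.2] -0.0013800423903185775
orig 213 232
```

View pics/two.png

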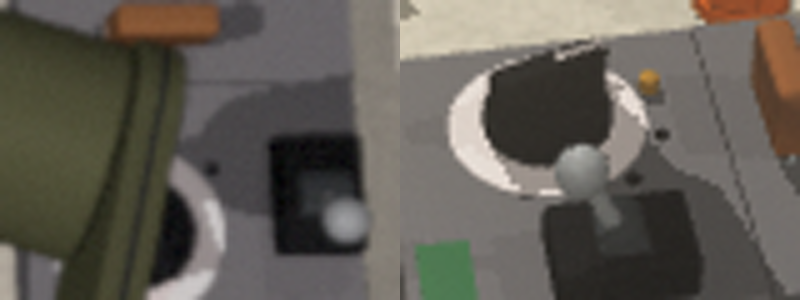

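The stud side looks right, but the arm hides the dial in the top view. The meeple in the far near cell has also shifted about 12 mm, presumably the knock. I'll clear the arm and look again.

Emit:
{"api": "move_arm", "payload": {"motion": [0.005,0.027,0.005,0,0,0,0,0.005,0.027,0.005,0,0,0,0,0.005,0.027,0.005,0,0,0,0,0.005,0.027,0.005,0,0,0,0,0.005,0.027,0.005,0,0,0,0,0,0,0,0,0,0,0]}}

```text
time_s: 39.22
position: [475.6, 39.1, 220.2]
orientation: [-0.001, 0.99, 0.143, 0.002]
force: [0.8, 0.2, -0.2]
gripper_width: -0.1
grip_force: 0.0
```

Run:
```python
from h import *
t=snapshot("top"); s=snapshot("side"); cv2.imwrite("pics/t5.png",t[:,:,::-1]);cv2.imwrite("pics/s5.png",s[:,:,::-1])
for c in([553.6,212.7],[525.8,372.3],[477.7,199.5],[450,359.1]):
    print(c,[np.round(v,2) for v in fitmeeple(t,c,50)])
def crop(im,X,n,w,h,W,H):
    u,v=map(int,proj(n,X)[0]); print(n,u-w//2,v-h//2); return cv2.resize(im[v-h//2:v+h//2,u-w//2:u+w//2],(W,H),interpolation=cv2.INTER_CUBIC)
a=crop(t,[460,-250,60],"top",50,38,400,304); b=crop(t,[500,290,86],"top",100,74,400,296)
c=crop(s,[460,-250,60],"side",50,38,400,304); d=crop(s,[500,290,86],"side",80,60,400,296)
cv2.imwrite("pics/four.png",np.vstack([np.hstack([a,c]),np.hstack([b,d])])[:,:,::-1])
```

```text
[553.6, 212.7] [array([5.55e+02, 2.12e+02, 9.00e-02]), np.float64(82.19), np.float64(331.0)]
[525.8, 372.3] [array([527.33, 371.02,   0.  ]), np.float64(78.38), np.float64(341.0)]
[477.7, 199.5] [array([480.56, 199.07,   3.34]), np.float64(117.69), np.float64(367.0)]
[450, 359.1] [array([4.4491e+02, 3.7191e+02, 3.3000e-01]), np.float64(128.69), np.float64(385.0)]
top 311 208
top 102 177
side 221 235
side 194 114
```

View pics/four.png

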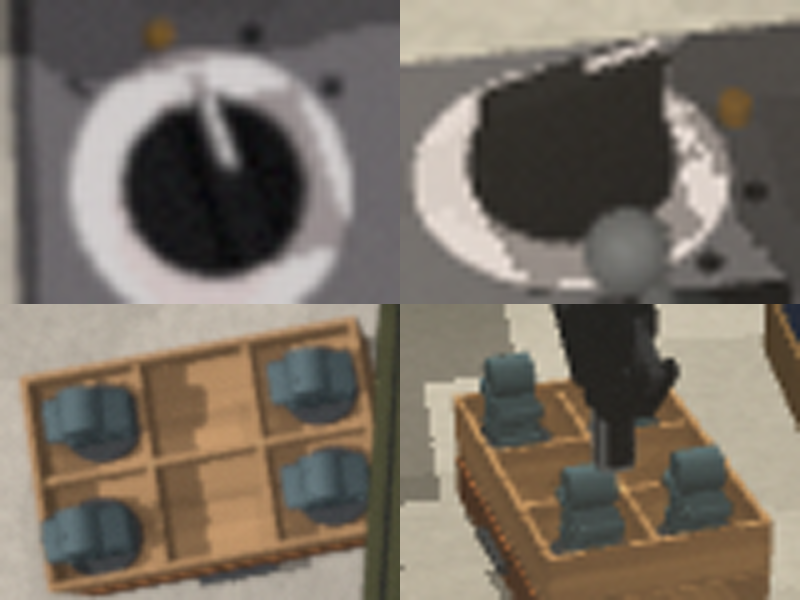

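Top row: the dial line runs from (235,165) to (205,95), aiming towards the stud at (160,35). Bottom row: the knocked meeple at (92,540) stands in its cell's corner, and I'll recentre it.

Run:
```python
from h import *
f=lambda u,z:unproj("top",(np.array(u)+.5)/8-.5+[311,208],z)
a,b=f((234,163),99),f((206,97),99); d=b-a; print(a,b,"angle",np.arctan2(d[1],d[0]), "from centre",np.arctan2(b[1]+248.8,b[0]-449.6))
s=f((160,35),65);print("stud",s,np.arctan2(s[1]+248.8,s[0]-449.6))
# knocked meeple: head/arm top-plane centroid using bright face only, compare with template of same meeple before (last good: centroid 128.4,231.8 at 450,359)
t=cv2.imread("pics/t5.png")[:,:,::-1].astype(float)
def bright(c):
    u,v=proj("top",[c[0],c[1],110])[0].astype(int); m=mask(t).astype(bool)&(t[...,2]>80)
    S=np.zeros_like(m);S[v-13:v+13,u-13:u+13]=1; ys,xs=np.where(m&S); r=cv2.minAreaRect(np.c_[xs,ys].astype(np.float32)); return unproj("top",(xs.mean(),ys.mean()),105)[:2].round(1),len(xs),r
for c in([553.6,212.7],[525.8,372.3],[477.7,199.5],[445,367]): print(c,bright(c))
p,y,z,o=tcp();print(p,y)
```

```text
[ 454.74857083 -250.39694753   99.        ] [ 478.53069615 -241.34099743   99.        ] angle 0.363835479417884 from centre 0.25232794610744597
stud [ 505.31711118 -232.16617183   65.        ] 0.29011749604649323
[553.6, 212.7] (array([554.8, 214.2]), 175, ((178.5186767578125, 194.1950225830078), (12.754300117492676, 19.968854904174805), 75.0685806274414))
[525.8, 372.3] (array([528.1, 376.1]), 161, ((122.15406036376953, 203.37567138671875), (12.71921443939209, 20.218402862548828), 72.89727020263672))
[477.7, 199.5] (array([479.8, 202. ]), 185, ((182.5, 220.5), (13.0, 19.0), 90.0))
[445, 367] (array([442.9, 373.1]), 160, ((121.83280944824219, 232.9315185546875), (11.625251770019531, 20.0338077545166), 73.61045837402344))
[474.08768673  36.05811279 219.26970687] -1.284922008358408
```

Emit:
{"api": "move_arm", "payload": {"motion": [-0.0023,0.0238,-0.0014,0,0,0.104,0.65,-0.0023,0.0238,-0.0014,0,0,0.104,0.65,-0.0023,0.0238,-0.0014,0,0,0.104,0.65,-0.0023,0.0238,-0.0014,0,0,0.104,0.65,-0.0023,0.0238,-0.0014,0,0,0.104,0.65,-0.0023,0.0238,-0.0014,0,0,0.104,0.65,-0.0023,0.0238,-0.0014,0,0,0.104,0.65,-0.0023,0.0238,-0.0014,0,0,0.104,0.65,-0.0023,0.0238,-0.0014,0,0,0.104,0.65,-0.0023,0.0238,-0.0014,0,0,0.104,0.65,-0.0023,0.0238,-0.0014,0,0,0.104,0.65,-0.0023,0.0238,-0.0014,0,0,0.104,0.65,-0.0023,0.0238,-0.0014,0,0,0.104,0.65,-0.0023,0.0238,-0.0014,0,0,0.104,0.65,0,0,0,0,0,0,0.65,0,0,0,0,0,0,0.65,0,0,0,0,0,0,0.65], "squeeze": 40}}

```text
time_s: 40.73
position: [441.9, 367.8, 199.0]
orientation: [0.0, 0.645, 0.764, -0.001]
force: [-0.3, 0.1, -0.0]
gripper_width: 55.7
grip_force: 0.0
```

Emit:
{"api": "move_arm", "payload": {"motion": [0,0.001,-0.03,0,0,0,0.65,0,0,-0.035,0,0,0,0.65,0,0,-0.03,0,0,0,0.65,0,0,-0.014,0,0,0,0.65,0,0,0,0,0,0,0.65,0,0,0,0,0,0,0.65,0,0,0,0,0,0,0,0,0,0,0,0,0,0,0,0,0,0,0,0,0,0,0,0,0,0,0,0,0,0,0,0,0,0,0,0,0,0,0,0,0,0]}}

```text
time_s: 41.73
position: [442.7, 371.2, 92.4]
orientation: [0.001, 0.644, 0.765, 0.002]
force: [1.6, -1.7, 6.3]
gripper_width: 31.5
grip_force: 40.5
```

Emit:
{"api": "move_arm", "payload": {"motion": [0,0,0.004,0,0,0,0,0.002,-0.003,0,0,0,0,0,0.003,-0.0035,0,0,0,0,0,0.003,-0.0035,0,0,0,0,0,0,0,0,0,0,0,0,0,0,0,0,0,0,0,0,0,-0.004,0,0,0,0,0,0,0,0,0,0,0,0,0,0,0,0,0,0,0,0,0,0,0,0,0.52,0,0,0,0,0,0,0.52,0,0,0,0,0,0,0.52,0,0,0,0,0,0,0.52,0,0,0.01,0,0,0,0.52,0,0,0.03,0,0,0,0.52,0,0,0.04,0,0,0,0.52,0,0,0.03,0,0,0,0.52,0,0,0,0,0,0,0.5,0,0,0,0,0,0,0.5]}}

```text
time_s: 43.32
position: [450.8, 361.7, 203.6]
orientation: [0.001, 0.644, 0.765, 0.003]
force: [-0.7, 0.7, 0.1]
gripper_width: 42.8
grip_force: 0.0
```

Emit:
{"api": "move_arm", "payload": {"motion": [0,-0.018,0,0,0,0,0,0,-0.036,0,0,0,-0.0095,0,0,-0.036,0,0,0,-0.0095,0,0,-0.036,0,0,0,-0.0095,0,0,-0.036,0,0,0,-0.0095,0,0,-0.036,0,0,0,-0.0095,0,0,-0.036,0,0,0,-0.0095,0,0,-0.036,0,0,0,-0.0095,0,0,-0.036,0,0,0,-0.0095,0,0,-0.036,0,0,0,-0.0095,0,0,-0.036,0,0,0,-0.0095,0,0,-0.036,0,0,0,-0.0095,0,0,-0.036,0,0,0,-0.0095,0,-0.005,-0.036,0,0,0,-0.0095,0,-0.005,-0.036,0,0,0,-0.0095,0,-0.01,-0.036,0,0,0,-0.0095,0,-0.01,-0.036,0,0,0,-0.0095,0,-0.01,-0.036,0,0,0,-0.0095,0,-0.01,-0.036,0,0,0,0,0,0,0,0,0,0,0,0]}}

```text
time_s: 44.98
position: [397.5, -311.3, 199.4]
orientation: [0.0, 0.706, 0.708, -0.002]
force: [0.1, 0.4, -0.0]
gripper_width: -0.1
grip_force: 0.0
```

```bash
python3 chk.py
```

```text
tcp [ 397.5 -311.3  199.4] 0.004 44.9833
top [43, 89, 95, 66, 231] [ 76.9 106.9] xy@z30 [850. 550.] xy@z80 [831. 529.]
top [169, 188, 22, 18, 316] [179.9 196.4] xy@z30 [561. 220.] xy@z80 [553. 211.]
top [113, 198, 23, 18, 340] [124.5 205.9] xy@z30 [533. 387.] xy@z80 [526. 373.]
top [173, 214, 22, 18, 317] [183.7 221.9] xy@z30 [483. 207.] xy@z80 [478. 199.]
top [326, 220, 23, 22, 292] [336.6 230.7] xy@z30 [ 452. -255.] xy@z80 [ 448. -245.]
top [116, 224, 24, 18, 346] [127.9 232.4] xy@z30 [453. 374.] xy@z80 [449. 360.]
side [246, 143, 14, 17, 182] [252.7 151.3] xy@z30 [575. 329.] xy@z80 [560. 244.]
side [216, 280, 13, 17, 181] [222. 288.] xy@z30 [ 387. -326.] xy@z80 [ 384. -373.]
```

All four meeples are centred again. On to the switch.

Emit:
{"api": "move_arm", "payload": {"motion": [-0.001,-0.022,0,0,0,0,0,-0.001,-0.021,-0.02,0,0,0,0,0,0,-0.03,0,0,0,0,0,0,-0.03,0,0,0,0,0,0,-0.012,0,0,0,0,0,0,0,0,0,0,0,0,0,0,0,0,0,0,0.008,0,0,0,0,0,0,0.008,0,0,0,0,0,0,0.008,0,0,0,0,0,0,0.008,0,0,0,0,0,0,0.008,0,0,0,0,0,0,0.008,0,0,0,0,0,0,0,0,0,0,0,0,0]}}

```text
time_s: 46.25
position: [447.8, -348.7, 108.9]
orientation: [0.001, 0.704, 0.71, 0.0]
force: [0.8, 0.5, 0.3]
gripper_width: 0.2
grip_force: 0.0
```

Emit:
{"api": "move_arm", "payload": {"motion": [0.004,-0.002,0,0,0,0,0,0.004,-0.002,0,0,0,0,0,0.004,0,0,0,0,0,0,0.004,0,0,0,0,0,0,0,0,0,0,0,0,0,0,0,0,0,0,0,0]}}

```text
time_s: 46.75
position: [462.0, -352.6, 108.6]
orientation: [0.0, 0.704, 0.71, 0.0]
force: [-0.6, 0.1, 0.4]
gripper_width: 0.0
grip_force: 0.0
```

Run:
```python
from h import *
p,y,z,o=tcp();print(p,o["force"])
s=snapshot("side");t=snapshot("top")
for w,x in((0,445),(0,493)): print(proj("side",[x,-354,121]),proj("top",[x,-354,121]))
cv2.imwrite("pics/s7.png",s[:,:,::-1])
u,v=proj("side",[470,-354,105])[0].astype(int)
cv2.imwrite("pics/sw.png",cv2.resize(s[v-30:v+30,u-40:u+40,::-1],(800,600),interpolation=cv2.INTER_CUBIC)); print(u-40,v-30)
```

```text
[ 461.9522973  -352.63376419  108.60073951] [-0.5855809   0.06816022  0.40699349]
[[246.80448686 266.67191328]] [[378.42169559 230.40028303]]
[[266.9525604  264.33160232]] [[377.4606932  213.42415714]]
217 240
```

View pics/sw.png

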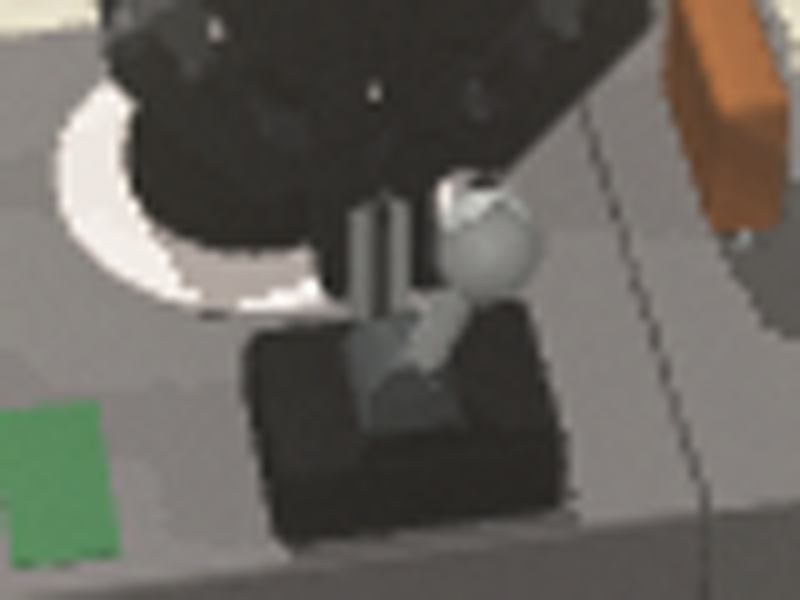

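The ball at (490,240) leans to +x, nearly fully over. I'll push a little further until it meets the stop.

Emit:
{"api": "move_arm", "payload": {"motion": [0.002,0,0,0,0,0,0,0.002,0,0,0,0,0,0,0.002,0,0,0,0,0,0,0,0,0,0,0,0,0,0,0,0,0,0,0,0,0,0,0,0,0,0,0]}}

```text
time_s: 47.35
position: [467.0, -352.2, 108.4]
orientation: [-0.0, 0.704, 0.71, -0.0]
force: [-1.4, -0.5, -1.6]
gripper_width: 0.1
grip_force: 1.1
```

Emit:
{"api": "move_arm", "payload": {"motion": [0.002,0,0,0,0,0,0,0.002,0,0,0,0,0,0,0.001,0,0,0,0,0,0,0,0,0,0,0,0,0,0,0,0,0,0,0,0,0,0,0,0,0,0,0]}}

```text
time_s: 47.85
position: [467.6, -352.1, 108.3]
orientation: [-0.003, 0.704, 0.71, -0.003]
force: [-12.5, -3.3, 4.0]
gripper_width: -0.3
grip_force: 6.6
```

The switch is at its stop: 12 N of resistance and no further travel. I'll back off, lift and check.

Emit:
{"api": "move_arm", "payload": {"motion": [-0.015,0,0,0,0,0,0,-0.02,0,0,0,0,0,0,-0.02,0,0.01,0,0,0,0,0,0,0.03,0,0,0,0,0,0,0.04,0,0,0,0,0,0,0.03,0,0,0,0,0,0.035,0,0,0,0,0,0,0.035,0,0,0,0,0,0,0.035,0,0,0,0,0,0,0.035,0,0,0,0,0,0,0.035,0,0,0,0,0,0,0.035,0,0,0,0,0,0,0.035,0,0,0,0,0,0,0.035,0,0,0,0,0,0,0,0,0,0,0,0,0,0,0,0,0,0,0]}}

```text
time_s: 49.18
position: [418.0, -70.4, 219.2]
orientation: [0.001, 0.702, 0.712, 0.001]
force: [-0.3, -0.5, -0.1]
gripper_width: -0.0
grip_force: 0.0
```

```bash
python3 chk.py
python3 - <<'E'
from h import *
s=snapshot("side")
# ball by template from previous picture (ball near (265.5,263.5) in s7)
a=cv2.imread("pics/s7.png"); b=s[:,:,::-1].copy(); cv2.imwrite("pics/s8.png",b)
tpl=a[259:269,261:271]; r=cv2.matchTemplate(b[240:300,235:290],tpl,cv2.TM_CCOEFF_NORMED); print(cv2.minMaxLoc(r),"was at",(261-235,259-240))
# key/stud/dial unchanged vs t5
t=snapshot("top")[:,:,::-1]; t5=cv2.imread("pics/t5.png")
for n,(x,y) in dict(dialbar=(478,-241),key=(569,-264)).items():
    u,v=proj("top",[x,y,97])[0].astype(int); r=cv2.matchTemplate(t[v-14:v+14,u-14:u+14],t5[v-7:v+7,u-7:u+7],cv2.TM_CCOEFF_NORMED); print(n,cv2.minMaxLoc(r)[1::2])
E
```

```text
tcp [418.  -70.4 219.2] 0.013 49.1833
top [43, 89, 95, 66, 221] [ 77.8 105.2] xy@z30 [856. 547.] xy@z80 [836. 527.]
top [169, 188, 22, 19, 317] [180.  196.4] xy@z30 [561. 219.] xy@z80 [553. 211.]
top [113, 198, 23, 18, 338] [124.6 205.8] xy@z30 [534. 387.] xy@z80 [526. 373.]
top [172, 214, 23, 18, 318] [183.6 222. ] xy@z30 [483. 207.] xy@z80 [478. 199.]
top [116, 224, 24, 18, 345] [127.9 232.4] xy@z30 [453. 374.] xy@z80 [449. 360.]
side [246, 143, 14, 17, 182] [252.8 151.2] xy@z30 [575. 330.] xy@z80 [560. 244.]
side [216, 280, 13, 17, 181] [222.  287.9] xy@z30 [ 387. -326.] xy@z80 [ 384. -372.]
(-0.7333743572235107, 0.7901934385299683, (33, 48), (14, 27)) was at (26, 19)
dialbar (0.5954869985580444, (7, 7))
key (0.9310181140899658, (6, 7))
```

Run:
```python
from h import *
t=snapshot("top"); g=cv2.cvtColor(t,cv2.COLOR_RGB2GRAY); g0=cv2.cvtColor(cv2.imread("pics/top0.png"),cv2.COLOR_BGR2GRAY)
print(proj("top",[445.3,-354,121]),proj("top",[493.3,-354,121]))
for G in(g0,g):
    print(G[204:238:2,366:388:2])
```

```text
[[378.41565089 230.29350314]] [[377.45472562 213.3187396 ]]
[[ 96  97  96  97  97  96  95 102 118 123 119]
 [ 97  98  96  95  95  96  97  98 119 119 123]
 [ 99  97  97  96  94  96  95  99 120 121 120]
 [ 96  95  97  94  95  94  93  95 118 119 122]
 [ 48  48  42  31  30  34  31  39  98 119 118]
 [ 17  21  23  19  21  22  22  21  85 122 120]
 [ 22  22  23  24  18  27  18  22  77 122 121]
 [ 22  16  23  25  22  24  22  19  77 119 119]
 [ 15  28  48  49  49  53  51  32  71 119 121]
 [ 20  23  55  65  66  66  64  57  71 119 122]
 [ 15  20  53  68  84  82  73  67  59 117 122]
 [ 17  22  51  56  72 106 121 122 100 117 120]
 [ 19  23  27  29  63 124 147 140 121 107 121]
 [ 19  22  23  20  48 119 141 141 118 109 120]
 [ 15  20  23  18  21  75 115 112  76 117 120]
 [ 13  21  20  24  22  21  28  31  42 116 122]
 [ 77  77  76  76  80  76  77  79  96 121 123]]
[[100 100 100  99 100  98 100 104 127 125 123]
 [101 101 100 100 101 101 101 100 125 124 127]
 [101 102 101 100  99  83  81  85 125 122 125]
 [ 98  94  80  76  67  73  82  88 117 127 124]
 [ 37  35  28  30  62  85  97  99 111 123 123]
 [  9  17   8  21  63  86  99 103 104 126 125]
 [ 13  17  15  18  43  78  91  92  94 128 127]
 [ 14  16  19  15  40  75  60  32  79 124 126]
 [  3  17  32  42  64  83  45  24  74 125 126]
 [  6  18  34  40  57  65  48  40  70 124 128]
 [ 14  18  38  48  45  48  50  44  54 120 126]
 [ 11  11  34  43  44  42  41  35  57 125 125]
 [  3  17  12  21  23  24  25  15  43 123 128]
 [  4  15  16  12  11  15  17  12  46 122 128]
 [  6  20  13  13  12  20  19  13  29 123 128]
 [ 11  16  19  16  13  15  16  20  41 123 127]
 [ 59  78  83  81  82  80  81  83  97 127 126]]
```

```bash
python3 -c "
from plant import *
print(sign_off())"
```

```text
the job is handed in; nothing more can be done
None
```

I handed the job in at about 49 s: all four meeples are in their cells, the key is home, the dial is at the stud and the switch is fully on. One meeple was knocked about 12 mm mid-run and I recentred it. I couldn't get a clean confirming check on the dial after my last close look at it, and the hand-in gave no verdict.

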